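# Uncover the charging shoe and slide the battery pack on

### The job

The battery pack needs charging, but the sloping shoe of the charging stand is under its loose wooden dust cover. Lift the cover off by its grip rib and set it down (do not drop it) flat, rib up, well on the plain wooden board, off the shavings. Then take the battery pack, put it flat on the slope just below the shoe, in line with the rails, and slide it up between the rails until it is fully home and the catch holds it; leave the carvings, the offcut and the gouge near the work where they are.

Things in the scene. Friction and masses are not known exactly. Their poses are not given: they have to be found in the camera images.
- charger: Fixed charging stand: plywood wedge 182 x 130 mm. Its deck (210 x 130 mm) slopes up at 30 degrees towards +x, from z 23 to z 128 mm; deck middle above the origin at z 75 mm. Origin: centre of the underside, z up. On the upper half is the shoe: two grey C rails up the slope, 16 mm high, 93 mm wide over all, 77 mm apart inside, lips 66 mm apart with 10 mm free under them, stop bar at the top.
- pack_home (a point): Point on the deck, on the shoe's centre line, where the centre of the pack's underside lies when the pack is fully home. x axis up the slope along the rails, z straight off the deck (pitched 30 degrees from level), y across. Stop bar 46 mm further up; rail side walls flare out from 63 to 36 mm down the slope (10 mm high, no lips); lower deck edge 151 mm down.
- rail_mouth (a point): Point on the deck, on the centre line, at the lower end of the rail lips; axes as pack_home, 36 mm down the slope from it. Lay the pack flat on the deck with its centre 50 mm or more down the slope from here, then slide it up under the lips.
- cover: Loose brown wooden dust cover like an upturned tray, 132 (x) x 112 (y) x 19 mm high, 5 mm walls; on top a grip rib 80 mm long (x), 18 wide (y), from z 19 to 49 mm. 0.18 kg. Origin: centre of the skirt's lower rim, z through the rib. Starts over the shoe, tilted with the deck, x up the slope, rim 3 mm off the deck; 2 to 5 mm play: lift along its own z by 25 mm before moving sideways.
- pack: Loose battery pack, grey and black plastic, upright on the bench: body 90 mm long (x), 60 wide (y), 62 high, with a foot flange 8 mm high and 74 mm wide over all along the long sides. About 0.35 kg. Origin: centre of the underside, z up. Both ends are alike (either may go first). Notches for the catch across the underside, 15 mm either side of the middle.
- board: Plain flat board of pale wood, 182 mm (x) by 266 mm (y), 30 mm thick, lying fixed on the bench beside the stand. Origin: centre of its underside, its top at z 30 mm. The cover goes here.
- catch (a joint): Sprung round catch in the shoe's deck, slide in m: 0 = sprung up (2.5 mm above the deck), about -0.0025 = pressed down under the pack. When the pack is fully home it springs up into the pack's notch. Pushing over it takes about 10 N.
- owl: Bystander: small carved wooden owl, 44 x 54 x 83 mm, origin at the centre of its underside. Leave it where it is.
- offcut: Bystander: wood offcut 35 x 60 x 30 mm, origin at the centre of its underside. Leave it where it is.
- gouge: Bystander: carving gouge 204 x 26 x 28 mm lying on the bench, origin at the middle of its underside, x along it. Leave it where it is.
- hare: Bystander: small carved wooden hare, 36 x 81 x 74 mm, origin at the centre of its underside. Leave it where it is.
Things that resemble listed ones, but are neither listed nor needed, are in the scene too. Several things look just like the pack: the one meant starts nearest to the robot's base.

How it is judged (in metres and radians):
On the way, in this order (a step that is already met when the one before it is completed fails the run):
1. the cover is lifted clear of the shoe in the fingers (distance between cover and pack_home above 0.05 m and contact force between the fingers and cover above 0.5 N), for 0.1 s.
2. the cover is lowered by the fingers to within 12 mm of the board, not dropped (z of cover in the frame of board between 0.02 and 0.042 m and x of cover in the frame of board between -0.09 and 0.09 m and y of cover in the frame of board between -0.13 and 0.13 m and contact force between the fingers and cover above 0.5 N).
3. the cover lies flat on the board, let go (z of cover in the frame of board between 0.022 and 0.038 m and x of cover in the frame of board between -0.065 and 0.065 m and y of cover in the frame of board between -0.105 and 0.105 m and angle between cover's own z axis and vertical below 0.08 rad and contact force between the fingers and cover below 0.1 N), for 0.2 s.
4. the pack is home in the rails and the catch has sprung up (x of pack in the frame of pack_home between -0.003 and 0.003 m and y of pack in the frame of pack_home between -0.003 and 0.003 m and z of pack in the frame of pack_home between -0.003 and 0.004 m and angle between the x axis of pack and the x axis of pack_home, either way round below 0.06 rad and angle between the z axis of pack and the z axis of pack_home, either way round below 0.06 rad and value of joint catch above -0.0015 m), for 0.2 s.
At the end, for the whole second after the job is handed in: Cover flat on the board (0.08 rad), rib up, centre within 65 mm (board x) and 105 mm (board y) of the board's centre; pack in the rails within 3 mm of home (4 mm off the deck) and 0.06 rad, catch above -0.0015 m; both let go and at rest (all of step 4 and z of cover in the frame of board between 0.022 and 0.038 m and x of cover in the frame of board between -0.065 and 0.065 m and y of cover in the frame of board between -0.105 and 0.105 m and angle between cover's own z axis and vertical below 0.08 rad and linear speed of each of pack, cover below 0.02 m/s); the robot touches nothing.
It fails at once if the owl is moved more than 30 mm (distance of owl from where it was at the start of the episode above 0.03 m).
It fails at once if the offcut is moved more than 30 mm (distance of offcut from where it was at the start of the episode above 0.03 m).
It fails at once if the gouge is moved more than 30 mm (distance of gouge from where it was at the start of the episode above 0.03 m).
It fails at once if the hare is moved more than 30 mm (distance of hare from where it was at the start of the episode above 0.03 m).
It also fails if it takes over 67 s, if anything falls off the work surface, if the arm or the gripper's body presses on something with over 40 N, if the wrist force passes 120 N, or if a joint passes its speed limit or range.

### The arm

A 6-joint arm with a two-finger parallel gripper is mounted at the origin on a cart in front of the work surface, level with it; the furniture and walls round the work are solid. World frame = base frame: x ahead of the robot, y to its left, z up, the work surface at z = 0. Lengths are in m, angles in degrees, forces in N, time in s.
With the tool pointing down it reaches from about 0.3 to 0.75 m from the base axis. Payload 8.5 kg.
Tool frame: the origin (TCP) lies midway between the tips of the shut fingers; the grasp point (between the pads) lies 19 mm behind it (env.grasp_offset is the distance from the TCP to the grasp point, in m); z points along the fingers, y is the line along which they close (so a half turn about z gives the same grasp; the last joint's range is limited). The gripper opens to 85 mm and grips with 20 to 120 N. Pads are 22 mm wide; open, the fingers measure 114 mm over their backs; the gripper's body (76 mm by 85 mm) begins 54 mm behind the grasp point. The pads swing forward as they close: fully open they stand 13 mm farther back than shut.
Start: joints at [-82.924, 21.807, 74.336, -0, 83.858, -12.336], TCP at [0.183, -0.519, 0.231] pointing down, gripper open.
Joint ranges: [-178.18, 178.18], [-50.72, 133.34], [12.68, 142.11], [-81.47, 261.47], [9.98, 163.14], [-165.26, 165.26]. Speed limits (degrees/s): [136.94, 136.94, 180, 180, 180, 180].

### API

Orientations are given as a 3x3 rotation matrix whose columns are the frame's x, y, z axes.
In Python, from rig import env gives the robot as it stands.
- The arm moves only by the tool servo_tool, never from a script. Its argument "deltas" is text: rows parted by semicolons, each of 7 numbers parted by spaces: the opening, from 0 (shut) to 1 (fully open), then the shift along the tool's x, y, z in mm, then the turn, a rotation vector about the tool's x, y, z in rad. A call has 1 to 8 rows; each row shifts and turns the commanded pose from where the row before left it, along the tool's axes as they then stand; what a row does not reach is not made up. A row lasts 1/12 s, in which the tool goes at most 41.7 mm and 7.16 degrees, less where a joint would pass 70% of its speed; a pose out of reach is approached as far as the arm can. A call is refused whole if a number of a shift passes 41.7 or a number of a turn 0.125, either way. A call with a gripper value outside its range is refused whole. The fingers move at their own pace and stop on an object; "newtons" is the grip in N (left out, the last holds). Time passes only in rows, so rows that do not move let the fingers close. It gives the time, the measured TCP pose, the force, the opening and the grip force at its end, in the units of the state.
- env.observe(): the state, without advancing time (a new reading comes with each control period).
- env.get_image(name): name is "scene" or "side" or "wrist"; returns a dict with "img" (420x560x3 uint8, red, green, blue), "depth" (420x560 float32, m along the optical axis (not along the pixel's ray), 0 where there is no reading), "camera_matrix" (3x3 intrinsics, pixels), "D" ([k1, k2, p1, p2, k3] as OpenCV has them; the pictures are not rectified), "world_to_cam" (4x4, takes a point from world to camera coordinates). Camera axes: x right, y down, z forward; pixel columns grow to the right and rows downward; lengths in m; the calibration is good to about 2 mm. A picture is of the moment at which its call begins.
- env.close_job(): hands the job in; it is judged then, once.
Trained networks look in a picture, given as the dict that the camera call returned (one of the last four; its "shot" number tells which), for a name from the list of things; names that differ only in an ending like _2 or _b are one class to them, and where a whole thing is asked for, a point or a joint stands for the part that bears it (a point fixed in the world has none). Each returns a list of dicts, best first, with "conf" (0 to 1); they miss things now and then, are a little off and sometimes report something else, mostly with a low value. They report only what shows in the picture. A call takes as long as a camera call. They do not tell look-alikes from the thing itself.
- env.spot_in(name, picture): "bbox" ([centre column, centre row, width, height] in pixels, round what is visible of it).
- env.spot_point(name, picture): "uv" ([column, row] in pixels: a listed point, or the origin of a listed thing).
The state is a dict: "time_s": time; "q": joint angles; "qvel": joint speeds; "joint_efforts": joint torques, N m; "position": TCP position; "tool_rot": TCP orientation; "ft_force": force on the tool from outside, world axes, zero at the start; "wrist_torque": the same for the moment, N m; "grip_width": finger opening in m; "gripper_force": force on a finger pad.
Only numpy, scipy, OpenCV 4.12 (cv2) and the standard library are available. Lean on these libraries where they do the work, as an engineer would, in place of code of your own. Each camera call takes 0.05 s, during which the arm holds its last target. There are 200 camera calls.

## Working session

There is one attempt and no reset: what is moved stays moved. The work goes in short steps, Python scripts to look and compute and a tool call to move; the robot and the scene stay as the last step left them, time stands still between calls to the robot, and variables do not carry over. Pictures are saved under pics/ and viewed, at most 10 in all, crops included, and the job is handed in when it is done.

Besides the shell and the picture viewer there is one more tool, called by a JSON object that holds its "method" and its "body", one argument or row to a line. servo_tool: Moves the arm, as the interface text tells. Its arguments: {"type":"object","properties":{"deltas":{"type":"string"},"newtons":{"type":"number"}},"required":["deltas"]}

```bash
mkdir -p pics; ls; cat > h.py <<'E'
import numpy as np, cv2, pickle
from rig import env
def pts(p, step=1):
    K,D,T=map(np.array,(p["camera_matrix"],p["D"],p["world_to_cam"]))
    d=p["depth"]; v,u=np.mgrid[0:d.shape[0],0:d.shape[1]]
    n=cv2.undistortPoints(np.stack([u,v],-1).reshape(-1,1,2).astype(np.float64),K,D).reshape(d.shape+(2,))
    c=np.dstack([n*d[...,None],d]); R,t=T[:3,:3],T[:3,3]
    w=(c-t)@R; w[d==0]=np.nan
    return w
def proj(p,X):
    T=np.array(p["world_to_cam"]); 
    return cv2.projectPoints(np.array(X,float).reshape(-1,1,3),cv2.Rodrigues(T[:3,:3])[0],T[:3,3],np.array(p["camera_matrix"]),np.array(p["D"]))[0].reshape(-1,2)
E
python3 - <<'E'
from h import *
np.set_printoptions(precision=3,suppress=True)
for c in ["scene","side"]:
    p=env.get_image(c); w=pts(p)
    pickle.dump(p,open(f"{c}0.pkl","wb"))
    cv2.imwrite(f"pics/{c}0.png",p["img"][...,::-1])
    for n in ["charger","cover","pack","board","owl","offcut","gouge","hare","pack_home","rail_mouth"]:
        for r in env.spot_in(n,p)[:5]: 
            u,v=map(int,r["bbox"][:2]); print(c,n,"box",np.round(r["bbox"]),round(r["conf"],2),w[v,u])
        for r in env.spot_point(n,p)[:5]:
            u,v=map(int,r["uv"]); print(c,n,"pt",u,v,round(r["conf"],2),w[v,u])
print(env.observe(), env.grasp_offset)
E
```

```text
pics
scene charger box [283. 221.  74.  64.] 0.64 [0.534 0.024 0.091]
scene charger pt 285 232 0.9 [0.53  0.016 0.049]
scene pack box [188. 275.  43.  44.] 0.92 [0.491 0.311 0.062]
scene pack box [213. 229.  36.  36.] 0.62 [0.623 0.193 0.056]
scene pack box [274. 277.  28.  17.] 0.44 [0.414 0.105 0.028]
scene pack box [338. 169.  18.  25.] 0.43 [ 0.73  -0.279  0.034]
scene pack pt 212 236 0.78 [0.622 0.199 0.028]
scene pack pt 187 279 0.72 [0.476 0.315 0.061]
scene board box [384. 208.  75.  64.] 0.78 [ 0.222 -0.033  0.375]
scene owl box [205. 195.  16.  30.] 0.75 [0.776 0.163 0.05 ]
scene owl pt 207 202 0.57 [0.769 0.162 0.023]
scene offcut box [274. 280.  24.  18.] 0.82 [0.408 0.111 0.029]
scene offcut box [188. 276.  42.  48.] 0.63 [0.48  0.311 0.066]
scene offcut pt 274 282 0.67 [0.405 0.11  0.02 ]
scene gouge box [313. 271.   8.  11.] 0.54 [0.278 0.077 0.187]
scene hare box [337. 168.  21.  25.] 0.56 [ 0.731 -0.275  0.043]
scene hare pt 337 175 0.81 [ 0.729 -0.277  0.01 ]
scene pack_home box [285. 222.  77.  59.] 0.8 [0.529 0.021 0.091]
scene pack_home box [274. 206.  46.  42.] 
[... 1275 characters left out ...]
.  83.  58.] 0.75 [0.535 0.077 0.08 ]
side rail_mouth box [275. 235.  79.  59.] 0.7 [0.54  0.083 0.087]
side rail_mouth pt 275 218 0.95 [0.54  0.083 0.132]
{'time_s': 2.1, 'q': array([-82.923,  21.806,  74.336,  -0.001,  83.858, -12.335]), 'qvel': array([ 0.077, -0.029,  0.015,  0.042, -0.039, -0.053]), 'joint_efforts': array([ -0.   , -44.833, -23.146,  -0.   ,   0.001,  -0.   ]), 'position': array([ 0.183, -0.519,  0.231]), 'tool_rot': array([[ 0.943,  0.332, -0.   ],
       [ 0.332, -0.943, -0.   ],
       [-0.   ,  0.   , -1.   ]]), 'ft_force': array([ 0.234,  0.473, -1.45 ]), 'wrist_torque': array([-0.012,  0.005, -0.005]), 'gripper_force': 0.0, 'grip_width': 0.08570778658809142} 0.0187
```

View both.

View pics/scene0.png

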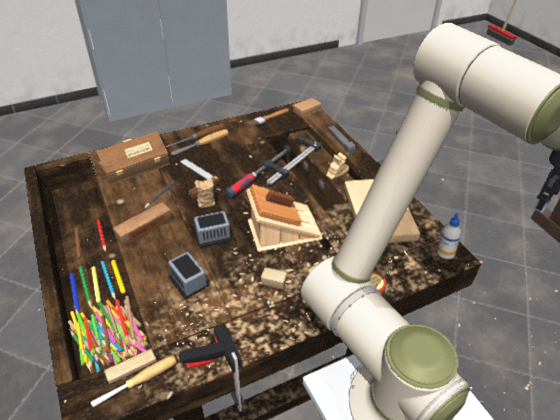

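View pics/side0.png

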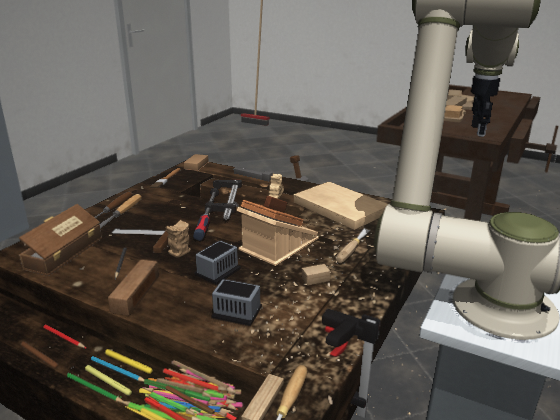

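```bash
cat > fit.py <<'E'
from h import *
def fitbox(P,lo,hi,z0,z1):
    m=(P[:,0]>lo[0])&(P[:,0]<hi[0])&(P[:,1]>lo[1])&(P[:,1]<hi[1])&(P[:,2]>z0)&(P[:,2]<z1)
    Q=P[m]; return Q,cv2.minAreaRect((Q[:,:2]*1000).astype(np.float32))
E
python3 - <<'E'
from fit import *
np.set_printoptions(precision=4,suppress=True)
W={c:pts(pickle.load(open(c+"0.pkl","rb"))).reshape(-1,3) for c in("scene","side")}
W["both"]=np.vstack([W["scene"],W["side"]])
for k,P in W.items():
    P=P[~np.isnan(P).any(1)]
    for n,lo,hi,z0,z1 in [("packtop",(.40,.25),(.56,.39),.055,.07),("pack2top",(.55,.13),(.69,.27),.055,.07),("board",(.36,-.42),(.64,-.09),.026,.034)]:
        Q,r=fitbox(P,lo,hi,z0,z1); print(k,n,len(Q),r,np.median(Q[:,2]))
    m=(abs(P[:,0]-.54)<.14)&(abs(P[:,1]-.05)<.12)&(P[:,2]>.035)
    Q=P[m]
    # deck planes: points RANSAC with 30deg tilt, any yaw
    rng=np.random.default_rng(0);
    for it in range(3):
        best=(0,)
        for i in range(1500):
            a,b,c=Q[rng.choice(len(Q),3,False)]; nn=np.cross(b-a,c-a); L=np.linalg.norm(nn)
            if L<1e-5: continue
            nn/=L; nn*=np.sign(nn[2]) or 1
            if abs(nn[2]-np.cos(np.pi/6))>.05: continue
            s=abs((Q-a)@nn)<.003
            if s.sum()>best[0]: best=(s.sum(),nn,s)
        if best[0]<20: break
        S=Q[best[2]]; mu=S.mean(0); nn=np.linalg.svd(S-mu)[2][2]; nn*=np.sign(nn[2])
        yaw=np.degrees(np.arctan2(-nn[1],-nn[0])); print(k,"plane",best[0],nn,"yaw",yaw,"tilt",np.degrees(np.arccos(nn[2])),"mu",mu,"off",mu@nn)
        Q=Q[~best[2]]
E
```

```text
scene packtop 668 ((515.44189453125, 304.7417297363281), (92.88967895507812, 61.15113067626953), 11.935242652893066) 0.06290873679309655
scene pack2top 480 ((647.0508422851562, 190.0740966796875), (87.2253189086914, 64.5721435546875), 82.38279724121094) 0.06108329313458881
scene board 717 ((505.6151428222656, -232.4664764404297), (262.637939453125, 272.43878173828125), 3.9012811183929443) 0.02899915275691925
scene plane 659 [-0.0924 -0.4894  0.8672] yaw 79.30751749056665 tilt 29.867749152410855 mu [0.572  0.0292 0.118 ] off 0.03518532187808529
scene plane 422 [-0.0891 -0.4869  0.8689] yaw 79.63093272844476 tilt 29.668219054419886 mu [0.5498 0.0039 0.0756] off 0.014807164430090485
scene plane 143 [-0.3908 -0.3781  0.8392] yaw 44.04969198811051 tilt 32.939587839840364 mu [0.55   0.0363 0.1134] off -0.13344684863956832
side packtop 788 ((513.0257568359375, 304.32293701171875), (91.09403228759766, 62.44121551513672), 12.763386726379395) 0.064075627061944
side pack2top 552 ((645.8494262695312, 187.619384765625), (95.02626037597656, 63.27690124511719), 80.89808654785156) 0.0640825189810286
[... 669 characters left out ...]
65240632176408
both pack2top 1032 ((646.0784912109375, 187.5554656982422), (93.60470581054688, 65.75167846679688), 82.9235610961914) 0.062478254641878984
both board 2310 ((544.4486083984375, -235.77000427246094), (321.3163757324219, 259.44244384765625), 72.4856185913086) 0.03138909663009683
both plane 774 [-0.0976 -0.4926  0.8648] yaw 78.79598887475545 tilt 30.143522220261666 mu [0.5698 0.0334 0.1207] off 0.03232130724473402
both plane 504 [-0.2019 -0.4883  0.849 ] yaw 67.5364079837483 tilt 31.894706435192855 mu [0.546  0.025  0.0896] off -0.04631540400733791
both plane 408 [0.0929 0.5648 0.82  ] yaw -99.33865929733807 tilt 34.918335649855045 mu [0.6063 0.0975 0.1117] off 0.20293211703334998
```

```bash
cat >> h.py <<'E'
from scipy.linalg import fractional_matrix_power as fmp
from scipy.spatial.transform import Rotation as Ro
def H(R,t):
    T=np.eye(4); T[:3,:3]=R; T[:3,3]=t; return T
def plan(pos,R,n=None,start=None):
    s=env.observe(); A=start if start is not None else H(s["tool_rot"],s["position"]); B=H(R,pos)
    rel=np.linalg.inv(A)@B; ang=Ro.from_matrix(rel[:3,:3]).magnitude()
    n=n or int(max(np.ceil(ang/.12),np.ceil(np.linalg.norm(rel[:3,3])/.040),1))
    M=np.real(fmp(rel,1/n)); w=Ro.from_matrix(M[:3,:3]).as_rotvec()
    print(n,"rows:",np.round(M[:3,3]*1000,1),np.round(w,4))
    return B
def tool(yaw,tilt=0):  # tool x up the slope at yaw, z into the deck
    return (Ro.from_euler("z",yaw,degrees=True)*Ro.from_euler("y",-tilt,degrees=True)).as_matrix()@np.diag([1,-1,-1])
E
python3 - <<'E'
from h import *
B=plan([.45,-.24,.32],tool(79.5)); print(tool(79.5,30))
plan([.55,-.02,.36],tool(79.5,30),start=B)
E
```

```text
10 rows: [40.4  0.2 -8.9] [ 0.      0.     -0.1049]
[[ 0.15782059  0.98325491  0.09111776]
 [ 0.85152373 -0.18223553  0.49162745]
 [ 0.5         0.         -0.8660254 ]]
7 rows: [34.3  8.3  1.9] [ 0.      0.0748 -0.    ]
```

{"method": "servo_tool", "body": {
  "deltas": "1 40 0 -9 0 0 -0.105;1 40 0 -9 0 0 -0.105;1 40 0 -9 0 0 -0.105;1 40 0 -9 0 0 -0.105;1 40 0 -9 0 0 -0.105;1 40 0 -9 0 0 -0.105;1 40 0 -9 0 0 -0.105;1 40 0 -9 0 0 -0.105"
}}

```text
time_s: 2.77
position: [0.4204, -0.3154, 0.3035]
tool_rot: [[0.377, 0.926, -0.0], [0.926, -0.377, 0.0], [0.0, -0.0, -1.0]]
ft_force: [1.3, -0.8, -0.2]
grip_width: 0.0851
gripper_force: 0.0
```

{"method": "servo_tool", "body": {
  "deltas": "1 40 0 -9 0 0 -0.105;1 40 0 -9 0 0 -0.105;1 0 0 0 0 0 0;1 0 0 0 0 0 0"
}}

```text
time_s: 3.1
position: [0.4464, -0.2401, 0.3221]
tool_rot: [[0.178, 0.984, 0.001], [0.984, -0.178, -0.001], [-0.001, 0.001, -1.0]]
ft_force: [-0.4, -0.6, 0.2]
grip_width: 0.0857
gripper_force: 0.0
```

```bash
python3 - <<'E'
from h import *
p=env.get_image("wrist"); pickle.dump(p,open("w1.pkl","wb")); cv2.imwrite("pics/w1.png",p["img"][...,::-1])
np.set_printoptions(precision=3,suppress=True)
T=np.linalg.inv(p["world_to_cam"]); s=env.observe()
print(T, np.linalg.inv(H(s["tool_rot"],s["position"]))@T)
print(s["tool_rot"],s["position"])
plan([.55,-.02,.36],tool(79.5,30))
E
```

```text
[[ 0.984 -0.173 -0.046  0.458]
 [-0.179 -0.95  -0.255 -0.175]
 [ 0.001  0.259 -0.966  0.464]
 [ 0.     0.     0.     1.   ]] [[ 0.002 -0.966 -0.258  0.067]
 [ 1.     0.002  0.001 -0.   ]
 [-0.    -0.258  0.966 -0.143]
 [ 0.     0.     0.     1.   ]]
[[ 0.181  0.984  0.   ]
 [ 0.984 -0.181 -0.001]
 [-0.001  0.    -1.   ]] [ 0.446 -0.241  0.321]
7 rows: [34.6  8.9  2.2] [-0.     0.075  0.   ]
```

View pics/w1.png

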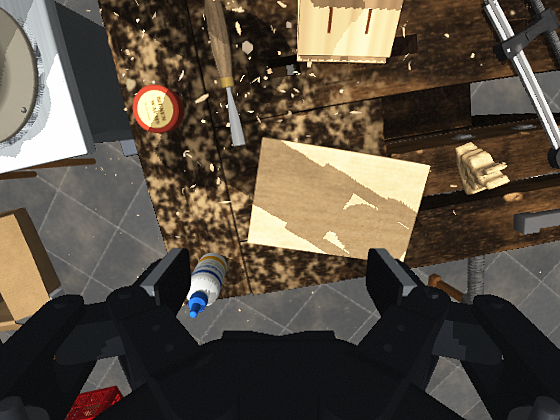

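{"method": "servo_tool", "body": {
  "deltas": "1 34.5 9 2 0 0.075 0;1 34.5 9 2 0 0.075 0;1 34.5 9 2 0 0.075 0;1 34.5 9 2 0 0.075 0;1 34.5 9 2 0 0.075 0;1 34.5 9 2 0 0.075 0;1 34.5 9 2 0 0.075 0;1 0 0 0 0 0 0"
}}

```text
time_s: 3.82
position: [0.552, -0.02, 0.3616]
tool_rot: [[0.157, 0.983, 0.092], [0.849, -0.181, 0.497], [0.505, 0.0, -0.863]]
ft_force: [0.3, -0.3, 0.5]
grip_width: 0.0853
gripper_force: 0.0
```

```bash
python3 - <<'E'
from fit import *
np.set_printoptions(precision=4,suppress=True)
p=pickle.load(open("w1.pkl","rb")); P=pts(p).reshape(-1,3); P=P[~np.isnan(P).any(1)]
Q,r=fitbox(P,(.34,-.42),(.70,-.08),.026,.034); print("board",len(Q),r,cv2.boxPoints(r),np.median(Q[:,2]))
p=env.get_image("wrist"); pickle.dump(p,open("w2.pkl","wb")); cv2.imwrite("pics/w2.png",p["img"][...,::-1])
w=pts(p)
for n in ["cover","charger","pack_home","rail_mouth"]:
    for r in env.spot_point(n,p)[:3]: u,v=map(int,r["uv"]); print(n,r["uv"],r["conf"],w[v,u])
s=env.observe();print(s["position"],s["time_s"]);print(s["tool_rot"])
P=w.reshape(-1,3);P=P[~np.isnan(P).any(1)]
n=tool(79.5,30)@[0,0,-1]
Q=P[(abs(P[:,0]-.54)<.15)&(abs(P[:,1]-.03)<.15)&(P[:,2]>.03)]
h,e=np.histogram(Q@n,60,(-.02,.1)); print(np.c_[e[:-1],h][h>100])
E
```

```text
board 17527 ((552.0595703125, -232.1982421875), (322.3558349609375, 255.05653381347656), 70.76022338867188) [[ 378.5424 -342.3506]
 [ 619.3534 -426.3974]
 [ 725.5768 -122.0458]
 [ 484.7657  -37.9991]] 0.029668683139271717
[ 0.5503 -0.0225  0.3605] 4.0667
[[ 0.159   0.9831  0.0908]
 [ 0.851  -0.1831  0.4923]
 [ 0.5006 -0.001  -0.8657]]
[[   0.014 1580.   ]
 [   0.016 1594.   ]
 [   0.036 3219.   ]
 [   0.038 3073.   ]
 [   0.066  435.   ]
 [   0.068  253.   ]]
```

View pics/w2.png

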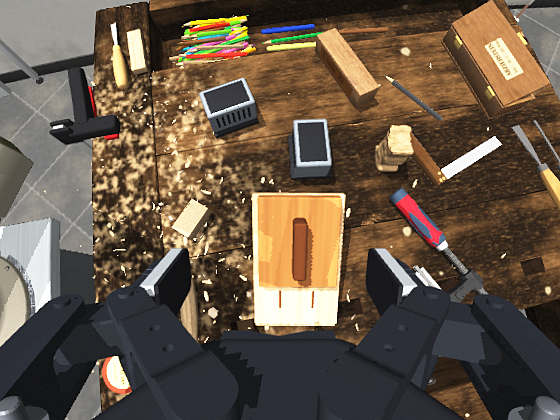

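```bash
python3 - <<'E'
from fit import *
np.set_printoptions(precision=4,suppress=True)
def rep(name,Q,R):
    L=(Q@R)*1000; r=cv2.minAreaRect(L[:,:2].astype(np.float32))
    lo,hi=np.percentile(L[:,:2],[.5,99.5],axis=0)
    print(name,len(Q),"rect",np.round(np.array(r[0]),1),np.round(r[1],1),round(r[2],1),"pct",lo,hi,(lo+hi)/2,"z",np.median(L[:,2]))
p=pickle.load(open("w2.pkl","rb")); w=pts(p)
# drop edge pixels (mixed depth)
d=p["depth"]; w[(cv2.dilate(d,np.ones((3,3)))-cv2.erode(d,np.ones((3,3))))>.02]=np.nan
P=w.reshape(-1,3);P=P[~np.isnan(P).any(1)]
Q=P[(abs(P[:,0]-.54)<.15)&(abs(P[:,1]-.03)<.15)&(P[:,2]>.02)]
R=tool(79.5,30)@np.diag([1,-1,-1]); n=R[:,2]
ns=[]
for a,b in[(.010,.020),(.033,.043),(.062,.072)]:
    S=Q[(Q@n>a)&(Q@n<b)]
    for i in range(3):
        mu=S.mean(0); nn=np.linalg.svd(S-mu)[2][2]; nn*=np.sign(nn[2]); S=S[abs((S-mu)@nn)<.002]
    print(a,len(S),"yaw",np.degrees(np.arctan2(-nn[1],-nn[0])),"tilt",np.degrees(np.arccos(nn[2])),"off",mu@n)
for name,a,b in[("deck",.010,.020),("cover",.033,.043),("rib",.062,.072)]:
    rep(name,Q[(Q@n>a)&(Q@n<b)],R)
# colour-based rect of rib/cover, board
p1=pickle.load(open("w1.pkl","rb")); w1=pts(p1)
m=(abs(w1[...,2]-.0297)<.004)&(w1[...,1]>-.42)&(w1[...,0]>.3)&(w1[...,1]<-.08)
m=cv2.morphologyEx(m.astype(np.uint8),cv2.MORPH_OPEN,np.ones((5,5)))
nl,lab,st,_=cv2.connectedComponentsWithStats(m); k=1+np.argmax(st[1:,4])
r=cv2.minAreaRect((w1[lab==k][:,:2]*1000).astype(np.float32)); print("board",st[k],r)
P1=w1[lab==k]
# scene packs via scene cloud, pose
P=w.reshape(-1,3);P=P[~np.isnan(P).any(1)]
for lo,hi in[((.40,.25),(.60,.40)),((.55,.13),(.72,.27))]:
    S,r=fitbox(P,lo,hi,.056,.068); print("pack",len(S),r,np.median(S[:,2]))
E
```

```text
0.01 3240 yaw 79.19807970633696 tilt 29.972979619355613 off 0.016003780352655105
0.033 5697 yaw 79.27075208609737 tilt 29.93522617322148 off 0.03797317607802147
0.062 643 yaw 75.45980739408827 tilt 29.739178980333 off 0.06770747060013702
deck 3366 rect [ 117.8 -515.7] [241.8 219.7] 89.8 pct [  14.7907 -636.4292] [ 226.7262 -398.2419] [ 120.7584 -517.3355] z 16.000685142993753
cover 5757 rect [ 161.8 -574. ] [108.  131.7] 89.8 pct [  98.1418 -627.1966] [ 227.2205 -520.5925] [ 162.6811 -573.8946] z 37.98196771801851
rib 678 rect [ 162.7 -573.3] [15.4 77.6] 89.4 pct [ 124.4371 -581.0872] [ 201.2187 -565.5137] [ 162.8279 -573.3005] z 67.73837902719924
board [  249   137   181   122 16644] ((526.2265014648438, -306.1529541015625), (165.58041381835938, 255.2479248046875), 70.67744445800781)
pack 1245 ((516.8645629882812, 301.16363525390625), (85.43905639648438, 56.59489822387695), 12.036605834960938) 0.06272612250962684
pack 1443 ((647.0307006835938, 186.16883850097656), (86.03923797607422, 57.03645706176758), 82.76610565185547) 0.06262219156012407
```

```bash
python3 - <<'E'
from fit import *
np.set_printoptions(precision=4,suppress=True)
w1=pts(pickle.load(open("w1.pkl","rb")))
m=(abs(w1[...,2]-.0297)<.004)&(w1[...,0]>.3)&(w1[...,1]<-.08)
m=cv2.morphologyEx(m.astype(np.uint8),cv2.MORPH_OPEN,np.ones((5,5)))
nl,lab,st,_=cv2.connectedComponentsWithStats(m); k=1+np.argmax(st[1:,4])
print("board",st[k],cv2.minAreaRect((w1[lab==k][:,:2]*1000).astype(np.float32)))
R0=tool(79.5,30)@np.diag([1,-1,-1]); T=tool(79.3,30)
g=R0@[.1627,-.5734,.043]; n=-T[:,2]; print("grasp",g)
s=env.observe()
A=H(s["tool_rot"],s["position"])
B=plan(g+.06*n,T); plan(g,T,start=B)
E
```

```text
board [  249   137   181   122 16644] ((526.2265014648438, -306.1529541015625), (165.58041381835938, 255.2479248046875), 70.67744445800781)
grasp [0.5856 0.0129 0.1186]
5 rows: [-17.1   5.6  34. ] [-0.0004 -0.0001  0.0004]
2 rows: [ 0.  0. 30.] [ 0. -0.  0.]
```

{"method": "servo_tool", "body": {
  "deltas": "1 -17 5.6 34 0 0 0;1 -17 5.6 34 0 0 0;1 -17 5.6 34 0 0 0;1 -17 5.6 34 0 0 0;1 -17 5.6 34 0 0 0;1 0 0 0 0 0 0"
}}

```text
time_s: 4.57
position: [0.5778, -0.0146, 0.1649]
tool_rot: [[0.163, 0.983, 0.081], [0.849, -0.182, 0.496], [0.503, -0.012, -0.864]]
ft_force: [-0.6, -0.2, -0.9]
grip_width: 0.0855
gripper_force: 0.0
```

```bash
python3 - <<'E'
from fit import *
np.set_printoptions(precision=4,suppress=True)
p=pickle.load(open("w1.pkl","rb")); w=pts(p)
c=np.array([[263,138],[430,166],[409,262],[248,243]],float)
n=cv2.undistortPoints(c.reshape(-1,1,2),p["camera_matrix"],np.array(p["D"])).reshape(-1,2)
T=np.linalg.inv(p["world_to_cam"]); d=np.c_[n,np.ones(4)]@T[:3,:3].T; X=T[:3,3]+d*((.03-T[2,3])/d[:,2])[:,None]
print(X,np.linalg.norm(X-np.roll(X,-1,0),axis=1),X.mean(0))
for k in range(4):
    u,v=(c[k]+.06*(c.mean(0)-c[k])).astype(int); print(w[v,u])
T=tool(79.3,30); plan([0.5856,0.0129,0.1186],T); s=env.observe(); print(s["position"],s["tool_rot"])
E
```

```text
[[ 0.4339 -0.1884  0.03  ]
 [ 0.6722 -0.2718  0.03  ]
 [ 0.6305 -0.4237  0.03  ]
 [ 0.3795 -0.3432  0.03  ]] [0.2525 0.1575 0.2636 0.1641] [ 0.529  -0.3068  0.03  ]
[ 0.4388 -0.1935  0.0311]
[ 0.6638 -0.2737  0.0279]
[ 0.6338 -0.4311  0.0005]
[ 0.3883 -0.3396  0.0302]
2 rows: [ 0.7  1.5 27.1] [-0.0062 -0.0016 -0.0014]
[ 0.5778 -0.0146  0.1649] [[ 0.1632  0.9832  0.0812]
 [ 0.8488 -0.1819  0.4964]
 [ 0.5028 -0.0121 -0.8643]]
```

{"method": "servo_tool", "body": {
  "deltas": "1 0.3 0.7 13.5 -0.003 -0.001 -0.001;1 0.3 0.7 13.5 -0.003 -0.001 -0.001;1 0 0 13.5 0 0 0;1 0 0 13.5 0 0 0;1 0 0 0 0 0 0"
}}

```text
time_s: 4.98
position: [0.5863, 0.0123, 0.1251]
tool_rot: [[0.155, 0.983, 0.095], [0.852, -0.182, 0.491], [0.5, 0.005, -0.866]]
ft_force: [0.4, -0.1, -1.2]
grip_width: 0.0855
gripper_force: 0.0
```

{"method": "servo_tool", "body": {
  "deltas": "1 -1.5 0 3 0 0 0;1 0 0 0 0 0 0",
  "newtons": 50
}}

```text
time_s: 5.15
position: [0.5871, 0.0115, 0.1227]
tool_rot: [[0.155, 0.983, 0.098], [0.853, -0.183, 0.489], [0.499, 0.008, -0.867]]
ft_force: [-0.5, 0.4, 0.4]
grip_width: 0.0856
gripper_force: 0.0
```

{"method": "servo_tool", "body": {
  "deltas": "1 0 0 3 0 0 0;0 0 0 0 0 0 0;0 0 0 0 0 0 0;0 0 0 0 0 0 0;0 0 0 0 0 0 0;0 0 0 0 0 0 0;0 0 0 0 0 0 0"
}}

```text
time_s: 5.73
position: [0.5872, 0.0135, 0.1193]
tool_rot: [[0.155, 0.983, 0.097], [0.853, -0.182, 0.49], [0.499, 0.007, -0.866]]
ft_force: [-0.3, 0.4, -1.8]
grip_width: 0.0172
gripper_force: 48.7
```

{"method": "servo_tool", "body": {
  "deltas": "0 0 0 -10 0 0 0;0 0 0 -15 0 0 0;0 0 0 -20 0 0 0;0 0 0 -30 0 0 0;0 0 0 -30 0 0 0;0 0 0 0 0 0 0"
}}

```text
time_s: 6.23
position: [0.5782, -0.0408, 0.2149]
tool_rot: [[0.153, 0.983, 0.104], [0.854, -0.184, 0.486], [0.497, 0.014, -0.868]]
ft_force: [0.2, -0.5, -1.2]
grip_width: 0.017
gripper_force: 49.2
```

```bash
python3 - <<'E'
from fit import *
np.set_printoptions(precision=4,suppress=True)
s=env.observe(); print(s["position"],s["gripper_force"],s["time_s"])
R0=tool(79.5,30)@np.diag([1,-1,-1]); cov=R0@[.1627,-.5734,.019]; 
Tg=np.array([.5872,.0135,.1193]);Rg=np.array([[0.155, 0.983, 0.097], [0.853, -0.182, 0.49], [0.499, 0.007, -0.866]])
off=Rg.T@(cov-Tg); print("cover origin in tool",off)
Td=tool(70.7); goal=np.array([.525,-.310,.030])-Td@off; print("place TCP",goal)
B=plan(goal+[0,0,.09],Td); plan(goal,Td,start=B)
E
```

```text
[ 0.5782 -0.0408  0.2149] 49.22430217266083 6.2333
cover origin in tool [-0.0011 -0.0017  0.0242]
place TCP [ 0.5269 -0.3095  0.0542]
8 rows: [-35.7   2.2  -1.4] [-0.0032 -0.065   0.019 ]
3 rows: [-0.  0. 30.] [0. 0. 0.]
```

{"method": "servo_tool", "body": {
  "deltas": "0 -35.7 2.2 -1.4 -0.003 -0.065 0.019;0 -35.7 2.2 -1.4 -0.003 -0.065 0.019;0 -35.7 2.2 -1.4 -0.003 -0.065 0.019;0 -35.7 2.2 -1.4 -0.003 -0.065 0.019;0 -35.7 2.2 -1.4 -0.003 -0.065 0.019;0 -35.7 2.2 -1.4 -0.003 -0.065 0.019;0 -35.7 2.2 -1.4 -0.003 -0.065 0.019;0 -35.7 2.2 -1.4 -0.003 -0.065 0.019"
}}

```text
time_s: 6.9
position: [0.5251, -0.3079, 0.1373]
tool_rot: [[0.329, 0.944, -0.011], [0.944, -0.329, 0.003], [-0.001, -0.012, -1.0]]
ft_force: [0.2, 0.3, -2.4]
grip_width: 0.017
gripper_force: 49.0
```

{"method": "servo_tool", "body": {
  "deltas": "0 0 0 0 0 0 0;0 0 0 0 0 0 0;0 0 0 0 0 0 0"
}}

```text
time_s: 7.15
position: [0.5259, -0.3058, 0.1379]
tool_rot: [[0.328, 0.945, -0.009], [0.945, -0.328, 0.007], [0.003, -0.011, -1.0]]
ft_force: [-1.1, 0.5, -1.9]
grip_width: 0.017
gripper_force: 49.1
```

```bash
python3 - <<'E'
from fit import *
np.set_printoptions(precision=4,suppress=True)
s=env.observe(); print(s["position"],s["gripper_force"],s["time_s"]);print(s["tool_rot"])
plan([.5269,-.3095,.062],tool(70.7))
p=env.get_image("wrist"); cv2.imwrite("pics/w3.png",p["img"][...,::-1])
p=env.get_image("side"); cv2.imwrite("pics/s3.png",p["img"][120:330,190:470,::-1].repeat(2,0).repeat(2,1))
E
```

```text
[ 0.5259 -0.3058  0.1379] 49.07262861728668 7.15
[[ 0.3282  0.9446 -0.0092]
 [ 0.9446 -0.3281  0.0067]
 [ 0.0034 -0.0109 -0.9999]]
2 rows: [-1.7  1.4 38. ] [-0.0054 -0.0017  0.0012]
```

View pics/w3.png

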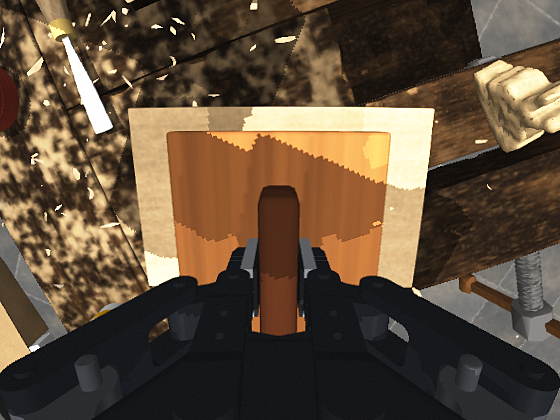

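{"method": "servo_tool", "body": {
  "deltas": "0 -0.8 0.7 30 -0.005 -0.002 0.001;0 -0.8 0.7 25 -0.005 0 0;0 0 0 15 0 0 0;0 0 0 5 0 0 0;0 0 0 0 0 0 0;0 0 0 0 0 0 0"
}}

```text
time_s: 7.75
position: [0.527, -0.3083, 0.0642]
tool_rot: [[0.329, 0.944, 0.001], [0.944, -0.329, -0.001], [-0.001, 0.001, -1.0]]
ft_force: [-0.3, -0.4, -0.9]
grip_width: 0.0173
gripper_force: 49.1
```

{"method": "servo_tool", "body": {
  "deltas": "0 0 0 4 0 0 0;0 0 0 3 0 0 0;0 0 0 1 0 0 0;0 0 0 1 0 0 0;0 0 0 0 0 0 0;0 0 0 0 0 0 0"
}}

```text
time_s: 8.25
position: [0.5265, -0.3085, 0.0544]
tool_rot: [[0.329, 0.944, 0.0], [0.944, -0.329, -0.0], [-0.0, 0.0, -1.0]]
ft_force: [-0.4, 1.0, -1.0]
grip_width: 0.0171
gripper_force: 49.1
```

{"method": "servo_tool", "body": {
  "deltas": "0 0 0 1 0 0 0;0 0 0 1 0 0 0;0 0 0 0 0 0 0;0 0 0 0 0 0 0"
}}

```text
time_s: 8.58
position: [0.5266, -0.3086, 0.0536]
tool_rot: [[0.329, 0.944, 0.001], [0.944, -0.329, -0.001], [-0.001, 0.001, -1.0]]
ft_force: [-2.8, 2.8, 8.1]
grip_width: 0.0171
gripper_force: 50.5
```

{"method": "servo_tool", "body": {
  "deltas": "0.4 0 0 0 0 0 0;0.4 0 0 0 0 0 0;0.6 0 0 0 0 0 0;1 0 0 0 0 0 0;1 0 0 0 0 0 0;1 0 0 0 0 0 0"
}}

```text
time_s: 9.08
position: [0.5264, -0.3085, 0.0522]
tool_rot: [[0.329, 0.944, -0.0], [0.944, -0.329, -0.0], [-0.0, 0.0, -1.0]]
ft_force: [-0.1, -0.3, 0.1]
grip_width: 0.0805
gripper_force: 0.0
```

{"method": "servo_tool", "body": {
  "deltas": "1 0 0 -20 0 0 0;1 0 0 -40 0 0 0;1 0 0 -40 0 0 0;1 0 0 -40 0 0 0;1 0 0 -40 0 0 0;1 0 0 -40 0 0 0;1 0 0 0 0 0 0"
}}

```text
time_s: 9.67
position: [0.5279, -0.3095, 0.281]
tool_rot: [[0.329, 0.944, 0.011], [0.944, -0.329, -0.01], [-0.006, 0.014, -1.0]]
ft_force: [1.6, -0.9, -0.6]
grip_width: 0.0857
gripper_force: 0.0
```

```bash
python3 - <<'E'
from fit import *
np.set_printoptions(precision=4,suppress=True)
s=env.observe(); print(s["position"],s["gripper_force"],s["time_s"],s["q"])
p=env.get_image("wrist"); cv2.imwrite("pics/w4.png",p["img"][...,::-1]); w=pts(p)
P=w.reshape(-1,3);P=P[~np.isnan(P).any(1)]
Q,r=fitbox(P,(.3,-.5),(.75,-.1),.044,.054); print("cover top",r,np.median(Q[:,2]))
mu=Q.mean(0); print(np.linalg.svd(Q-mu)[2][2])
# next: view the pack from straight above, closing axis at -78
plan([.50,.21,.33],tool(12))
E
```

```text
[ 0.5279 -0.3095  0.281 ] 0.0 9.6667 [-41.4494  26.3603  58.7823  -0.0117  94.0079 -22.2337]
cover top ((525.9905395507812, -310.95562744140625), (151.10018920898438, 436.04595947265625), 83.47052001953125) 0.04870040027843447
[0.0005 0.0005 1.    ]
14 rows: [ 25.2 -29.5  -4. ] [ 0.0007 -0.0001  0.0733]
```

```bash
python3 - <<'E'
from fit import *
plan([.56,-.01,.36],tool(79.3,30))
E
```

```text
8 rows: [39.  -6.2 -1.8] [ 0.0059  0.0659 -0.0179]
```

{"method": "servo_tool", "body": {
  "deltas": "1 39 -6 -2 0.005 0.066 -0.018;1 39 -6 -2 0.005 0.066 -0.018;1 39 -6 -2 0.005 0.066 -0.018;1 39 -6 -2 0.005 0.066 -0.018;1 39 -6 -2 0.005 0.066 -0.018;1 39 -6 -2 0.005 0.066 -0.018;1 39 -6 -2 0.005 0.066 -0.018;1 39 -6 -2 0.005 0.066 -0.018"
}}

```text
time_s: 10.38
position: [0.5605, -0.0084, 0.358]
tool_rot: [[0.162, 0.983, 0.091], [0.846, -0.186, 0.5], [0.508, -0.004, -0.861]]
ft_force: [0.3, 1.0, -0.4]
grip_width: 0.0854
gripper_force: 0.0
```

{"method": "servo_tool", "body": {
  "deltas": "1 0 0 0 0 0 0;1 0 0 0 0 0 0;1 0 0 0 0 0 0"
}}

```text
time_s: 10.63
position: [0.5606, -0.0108, 0.3574]
tool_rot: [[0.163, 0.982, 0.092], [0.848, -0.187, 0.495], [0.504, -0.003, -0.864]]
ft_force: [-0.7, 0.6, -0.7]
grip_width: 0.0854
gripper_force: 0.0
```

```bash
python3 - <<'E'
from fit import *
np.set_printoptions(precision=4,suppress=True)
s=env.observe(); print(s["position"],s["time_s"]); print(s["tool_rot"])
p=env.get_image("wrist"); pickle.dump(p,open("w5.pkl","wb")); w=pts(p)
img=p["img"][150:330,190:410,::-1]; cv2.imwrite("pics/w5.png",cv2.resize(img,None,fx=3,fy=3))
R=tool(79.3,30)@np.diag([1,-1,-1])
K=np.array(p["camera_matrix"]);Ti=np.linalg.inv(p["world_to_cam"])
for n in ["pack_home","rail_mouth","charger"]:
    for r in env.spot_point(n,p)[:2]:
        u=cv2.undistortPoints(np.array(r["uv"],float).reshape(1,1,2),K,np.array(p["D"])).ravel(); d=Ti[:3,:3]@[*u,1]
        t=(.016-R[:,2]@Ti[:3,3])/(R[:,2]@d); X=Ti[:3,3]+t*d
        print(n,r["uv"],r["conf"],"slope frame",(R.T@X)*1000)
d=p["depth"]; w[(cv2.dilate(d,np.ones((3,3)))-cv2.erode(d,np.ones((3,3))))>.012]=np.nan
P=w.reshape(-1,3);P=P[~np.isnan(P).any(1)]; L=P@R*1000
Q=L[(abs(P[:,0]-.54)<.15)&(abs(P[:,1]-.03)<.15)&(P[:,2]>.02)]
h,e=np.histogram(Q[:,2],40,(0,60)); print(np.c_[e[:-1],h][h>30])
for a,b in[(13,19),(24,29),(29,35)]:
    S=Q[(Q[:,2]>a)&(Q[:,2]<b)]
    if len(S)<30: continue
    print(a,len(S),np.percentile(S,[1,99],axis=0))
    # lateral histogram at 2 stations
    hy,ey=np.histogram(S[:,1],np.arange(-650,-490,4)); print(np.c_[ey[:-1],hy][hy>5].T.astype(int).tolist())
for lo,hi in[((.40,.25),(.60,.40)),((.55,.13),(.72,.27))]:
    S,r=fitbox(P,lo,hi,.056,.068); print("pack",len(S),r,np.median(S[:,2]))
E
```

```text
[ 0.5606 -0.0108  0.3574] 10.6333
[[ 0.1633  0.9823  0.092 ]
 [ 0.8482 -0.1874  0.4954]
 [ 0.5039 -0.0029 -0.8638]]
pack_home [292.6, 243.4] 0.97 slope frame [ 165.7235 -572.4949   16.    ]
charger [290.7, 270.3] 0.77 slope frame [ 123.8167 -570.1338   16.    ]
[[   6.    32. ]
 [  12.   237. ]
 [  13.5 3936. ]
 [  15.  4193. ]
 [  16.5  266. ]
 [  18.    44. ]
 [  24.    56. ]
 [  28.5  162. ]
 [  30.   846. ]
 [  31.5  273. ]]
13 8628 [[  23.3968 -635.2301   13.3157]
 [ 227.5746 -511.5828   17.2145]]
[[-638, -634, -630, -626, -622, -618, -614, -610, -606, -602, -598, -594, -590, -586, -582, -578, -574, -570, -566, -562, -558, -554, -550, -546, -542, -538, -534, -530, -526, -522, -518, -514], [196, 331, 343, 269, 128, 133, 168, 170, 320, 296, 326, 327, 326, 334, 325, 317, 314, 329, 294, 302, 350, 321, 298, 283, 155, 147, 135, 113, 288, 356, 342, 278]]
24 123 [[ 108.444  -619.0521   24.0509]
 [ 224.1386 -527.2372   28.927 ]]
[[-618, -534, -530], [29, 26, 9]]
29 1271 [[ 136.5504 -617.6269   29.2151]
 [ 224.0178 -529.4807   32.8533]]
[[-618, -614, -610, -606, -602, -598, -594, -590, -586, -582, -578, -574, -570, -566, -562, -558, -554, -550, -546, -542, -538, -534, -530], [168, 186, 155, 16, 19, 16, 15, 17, 17, 18, 17, 16, 16, 17, 16, 17, 15, 17, 15, 103, 179, 174, 41]]
pack 1322 ((516.9188842773438, 301.3679504394531), (85.58351135253906, 56.80264663696289), 11.815778732299805) 0.06270177541615288
pack 1468 ((648.0126953125, 186.4953155517578), (86.75878143310547, 55.86701583862305), 82.5738296508789) 0.06266653834003538
```

View pics/w5.png

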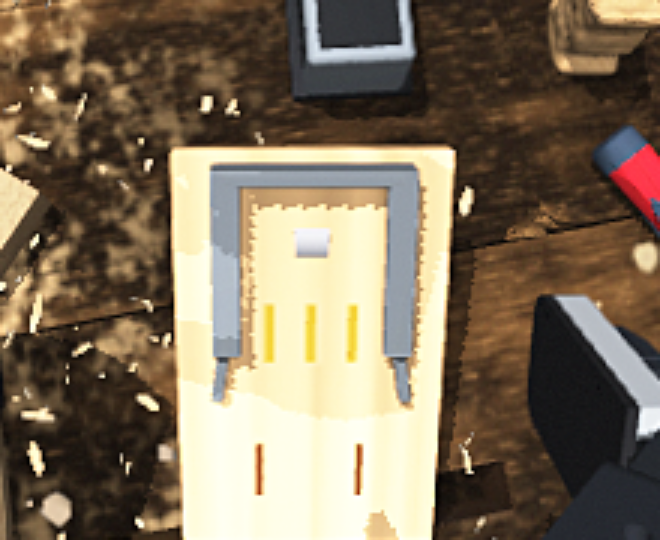

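```bash
python3 - <<'E'
import re
s=open("h.py").read()
s=s.replace("    return B\n","    print('path',[np.round((A@np.linalg.matrix_power(M,k))[:3,3],3).tolist() for k in range(n+1)])\n    return B\n"); open("h.py","w").write(s)
from h import *
B=plan([.517,.3013,.19],tool(11.9))
p=pickle.load(open("w5.pkl","rb")); w=pts(p); P=w.reshape(-1,3);P=P[~np.isnan(P).any(1)]
for yaw in (79.3,):
    R=tool(yaw,30)@np.diag([1,-1,-1]); L=P@R*1000
    S=L[(L[:,0]>130)&(L[:,0]<215)&(abs(L[:,1]+573)<50)&(L[:,2]>29)&(L[:,2]<33)]
    for nm,side in(("right",S[S[:,1]<-573]),("left",S[S[:,1]>-573])):
        xs=np.arange(140,212,6); o=[];i=[]
        for x in xs:
            t=side[abs(side[:,0]-x)<3,1]; o.append(t.min());i.append(t.max())
        print(nm,[ (round(np.degrees(np.arctan(np.polyfit(xs,k,1)[0])),2),round(np.mean(k),1)) for k in(o,i)])
    D=L[(L[:,0]>40)&(L[:,0]<215)&(abs(L[:,1]+573)<60)&(abs(L[:,2]-15.3)<3)]
    X=D@R.T; nn=np.linalg.svd(X-X.mean(0),full_matrices=False)[2][2]; nn*=np.sign(nn[2]); print("yaw",np.degrees(np.arctan2(-nn[1],-nn[0])),"tilt",np.degrees(np.arccos(nn[2])),np.median(D[:,2]))
E
```

```text
11 rows: [ 14.4 -21.3  21.6] [-0.0284 -0.0422  0.1041]
path [[0.561, -0.011, 0.358], [0.544, 0.016, 0.346], [0.53, 0.044, 0.335], [0.519, 0.073, 0.322], [0.51, 0.102, 0.309], [0.503, 0.132, 0.295], [0.5, 0.162, 0.28], [0.498, 0.192, 0.265], [0.5, 0.221, 0.248], [0.503, 0.249, 0.23], [0.509, 0.276, 0.21], [0.517, 0.301, 0.19]]
right [(np.float64(-0.19), np.float64(-619.0)), (np.float64(-0.42), np.float64(-606.0))]
left [(np.float64(0.26), np.float64(-540.9)), (np.float64(0.44), np.float64(-528.2))]
yaw 79.32429499963425 tilt 30.000761260222447 15.041684877146757
```

{"method": "servo_tool", "body": {
  "deltas": "1 14.4 -21.3 21.6 -0.028 -0.042 0.104;1 14.4 -21.3 21.6 -0.028 -0.042 0.104;1 14.4 -21.3 21.6 -0.028 -0.042 0.104;1 14.4 -21.3 21.6 -0.028 -0.042 0.104;1 14.4 -21.3 21.6 -0.028 -0.042 0.104;1 14.4 -21.3 21.6 -0.028 -0.042 0.104;1 14.4 -21.3 21.6 -0.028 -0.042 0.104"
}}

```text
time_s: 11.42
position: [0.4976, 0.1898, 0.2674]
tool_rot: [[0.794, 0.598, 0.11], [0.577, -0.798, 0.176], [0.193, -0.076, -0.978]]
ft_force: [1.0, -0.6, 0.4]
grip_width: 0.0854
gripper_force: 0.0
```

{"method": "servo_tool", "body": {
  "deltas": "1 14.4 -21.3 21.6 -0.028 -0.042 0.104;1 14.4 -21.3 21.6 -0.028 -0.042 0.104;1 14.4 -21.3 21.6 -0.028 -0.042 0.104;1 14.4 -21.3 21.6 -0.028 -0.042 0.104;1 0 0 0 0 0 0;1 0 0 0 0 0 0"
}}

```text
time_s: 11.92
position: [0.515, 0.2984, 0.193]
tool_rot: [[0.973, 0.23, 0.003], [0.23, -0.973, 0.01], [0.005, -0.009, -1.0]]
ft_force: [-0.0, -0.5, 0.1]
grip_width: 0.0852
gripper_force: 0.0
```

```bash
python3 - <<'E'
from fit import *
np.set_printoptions(precision=4,suppress=True)
s=env.observe(); print(s["position"],s["time_s"],s["q"])
p=env.get_image("wrist"); pickle.dump(p,open("w6.pkl","wb")); w=pts(p); cv2.imwrite("pics/w6.png",p["img"][...,::-1])
P=w.reshape(-1,3);P=P[~np.isnan(P).any(1)]
S,r=fitbox(P,(.40,.2),(.64,.40),.056,.068); print("pack top",len(S),r,np.median(S[:,2]))
S,r=fitbox(P,(.42,.22),(.61,.38),.006,.068); print("pack all",len(S),r)
B=plan([.517,.3013,.06],tool(11.9)); plan([.517,.3013,.026],tool(11.9),start=B)
E
```

```text
[0.515  0.2984 0.193 ] 11.9167 [18.4905 27.78   70.9033  0.4931 80.994  95.1012]
pack top 6530 ((563.6892700195312, 281.83258056640625), (98.74357604980469, 207.01010131835938), 64.70836639404297) 0.06249695391850685
pack all 6080 ((481.3359680175781, 305.2571716308594), (165.0247039794922, 108.16874694824219), 19.38178825378418)
4 rows: [ 0.5 -0.6 33.7] [-0.0024 -0.0018  0.006 ]
path [[0.515, 0.298, 0.195], [0.516, 0.299, 0.161], [0.516, 0.3, 0.127], [0.517, 0.3, 0.094], [0.517, 0.301, 0.06]]
1 rows: [ 0.  0. 34.] [0. 0. 0.]
path [[0.517, 0.301, 0.06], [0.517, 0.301, 0.026]]
```

View pics/w6.png

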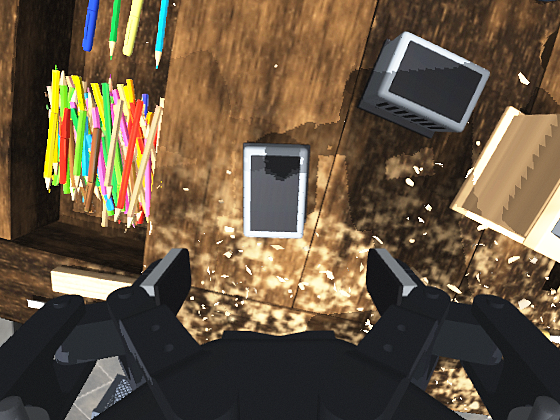

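```bash
python3 - <<'E'
from fit import *
p=pickle.load(open("w6.pkl","rb")); w=pts(p)
print(proj(p,[[.517,.3013,.0625]]), w[190,277])
m=(abs(w[...,2]-.0625)<.006)
nl,lab,st,ce=cv2.connectedComponentsWithStats(cv2.erode(m.astype(np.uint8),np.ones((3,3)))); k=lab[190,277]
Q=w[lab==k]; r=cv2.minAreaRect((Q[:,:2]*1000).astype(np.float32)); print(k,st[k],r)
E
```

```text
[[277.36177556 194.69141903]] [0.52130513 0.3026656  0.06233577]
3 [ 245  146   61   91 5166] ((517.6260375976562, 304.001708984375), (87.14615631103516, 57.22086715698242), 11.56879711151123)
```

{"method": "servo_tool", "body": {
  "deltas": "1 0.8 -0.8 33 -0.002 -0.002 0.006;1 0.8 -0.8 33 -0.002 -0.002 0.006;1 0.8 -0.8 33 -0.002 -0.002 0.006;1 0.8 -0.8 33 -0.002 -0.002 0.006;1 0 0 0 0 0 0;1 0 0 0 0 0 0"
}}

```text
time_s: 12.47
position: [0.5182, 0.3013, 0.0641]
tool_rot: [[0.979, 0.204, -0.001], [0.204, -0.979, 0.002], [-0.0, -0.002, -1.0]]
ft_force: [-0.5, -0.0, 0.5]
grip_width: 0.0851
gripper_force: 0.0
```

```bash
python3 - <<'E'
from fit import *
s=env.observe(); print(s["position"],s["ft_force"])
plan([.5173,.3027,.026],tool(11.7),n=2)
E
```

```text
[0.51821959 0.3013307  0.06406985] [-0.48101677 -0.01249763  0.53277708]
2 rows: [-0.3 -0.7 19. ] [-0.0008  0.0001  0.0006]
path [[0.518, 0.301, 0.064], [0.518, 0.302, 0.045], [0.517, 0.303, 0.026]]
```

{"method": "servo_tool", "body": {
  "deltas": "1 0 -0.7 19 0 0 0;1 0 -0.7 19 0 0 0;1 0 0 0 0 0 0;0 0 0 0 0 0 0;0 0 0 0 0 0 0;0 0 0 0 0 0 0;0 0 0 0 0 0 0;0 0 0 0 0 0 0",
  "newtons": 90
}}

```text
time_s: 13.13
position: [0.5192, 0.3043, 0.0284]
tool_rot: [[0.979, 0.205, 0.005], [0.205, -0.979, 0.003], [0.005, -0.002, -1.0]]
ft_force: [-1.1, -0.0, 8.1]
grip_width: 0.0589
gripper_force: 98.5
```

{"method": "servo_tool", "body": {
  "deltas": "0 0 0 -10 0 0 0;0 0 0 -30 0 0 0;0 0 0 -40 0 0 0;0 0 0 -40 0 0 0;0 0 0 -40 0 0 0;0 0 0 -40 0 0 0;0 0 0 -20 0 0 0;0 0 0 0 0 0 0"
}}

```text
time_s: 13.8
position: [0.5187, 0.3039, 0.252]
tool_rot: [[0.979, 0.205, 0.01], [0.205, -0.979, 0.005], [0.011, -0.003, -1.0]]
ft_force: [1.0, -0.1, -4.2]
grip_width: 0.0584
gripper_force: 98.8
```

```bash
python3 - <<'E'
from fit import *
T=tool(79.3,30); R=T@np.diag([1,-1,-1]); s=env.observe(); print(s["position"],s["gripper_force"],s["q"])
g=lambda dx,h: R@(np.array([170.5+dx+1.8,-573.5,15.2+28.4+h])/1000)
B=plan(g(-92,90),T); C=plan(g(-92,20),T,start=B); print(g(-92,0))
E
```

```text
[0.51871061 0.30392257 0.25201144] 98.80008816719055 [1.90572926e+01 2.60432249e+01 6.39845951e+01 8.88654200e-02
 8.93150992e+01 9.72432625e+01]
11 rows: [-24.5  32.8   1.2] [ 0.0283  0.0409 -0.1044]
path [[0.519, 0.304, 0.252], [0.501, 0.267, 0.25], [0.488, 0.228, 0.247], [0.479, 0.189, 0.242], [0.475, 0.149, 0.235], [0.474, 0.108, 0.227], [0.479, 0.069, 0.217], [0.487, 0.03, 0.206], [0.501, -0.007, 0.195], [0.518, -0.042, 0.182], [0.539, -0.074, 0.169], [0.564, -0.104, 0.156]]
2 rows: [-0. -0. 35.] [ 0. -0.  0.]
path [[0.564, -0.104, 0.156], [0.567, -0.087, 0.126], [0.571, -0.069, 0.095]]
[ 0.5723925  -0.05956806  0.07790871]
```

{"method": "servo_tool", "body": {
  "deltas": "0 -24.5 32.8 1.2 0.028 0.041 -0.104;0 -24.5 32.8 1.2 0.028 0.041 -0.104;0 -24.5 32.8 1.2 0.028 0.041 -0.104;0 -24.5 32.8 1.2 0.028 0.041 -0.104;0 -24.5 32.8 1.2 0.028 0.041 -0.104;0 -24.5 32.8 1.2 0.028 0.041 -0.104;0 -24.5 32.8 1.2 0.028 0.041 -0.104"
}}

```text
time_s: 14.38
position: [0.4782, 0.0737, 0.2117]
tool_rot: [[0.666, 0.737, 0.116], [0.697, -0.67, 0.256], [0.267, -0.09, -0.96]]
ft_force: [1.1, 0.1, -4.8]
grip_width: 0.0586
gripper_force: 99.0
```

{"method": "servo_tool", "body": {
  "deltas": "0 -24.5 32.8 1.2 0.028 0.041 -0.104;0 -24.5 32.8 1.2 0.028 0.041 -0.104;0 -24.5 32.8 1.2 0.028 0.041 -0.104;0 -24.5 32.8 1.2 0.028 0.041 -0.104;0 0 0 0 0 0 0;0 0 0 0 0 0 0;0 0 0 0 0 0 0"
}}

```text
time_s: 14.97
position: [0.5282, -0.0559, 0.1689]
tool_rot: [[0.338, 0.935, 0.102], [0.837, -0.349, 0.422], [0.43, -0.058, -0.901]]
ft_force: [-0.3, 0.3, -4.0]
grip_width: 0.0591
gripper_force: 99.1
```

```bash
cat > g.py <<'E'
from fit import *
T=tool(79.3,30); R=T@np.diag([1,-1,-1])
g=lambda dx,h: R@(np.array([170.5+dx+1.8,-573.5,15.2+28.4+h])/1000)
def where():
    s=env.observe(); L=R.T@s["position"]*1000-[172.3,-573.5,43.6]
    print("t",s["time_s"],"dx,y,h",np.round(L,1),"rot err",np.round(Ro.from_matrix(s["tool_rot"].T@T).as_rotvec(),4),"F slope",np.round(R.T@s["ft_force"],1),"grip",s["gripper_force"],s["grip_width"])
E
python3 - <<'E'
from g import *
where()
plan(g(-92,20),T,n=3)
p=env.get_image("wrist"); pickle.dump(p,open("w7.pkl","wb")); cv2.imwrite("pics/w7.png",p["img"][...,::-1])
E
```

```text
t 14.9667 dx,y,h [-50.5  44.1  81.1] rot err [ 0.0283  0.0732 -0.1772] F slope [-1.8  0.3 -3.6] grip 99.13224577903748 0.059095282519232205
3 rows: [-11.   15.8  21.3] [ 0.0094  0.0244 -0.0591]
path [[0.528, -0.056, 0.169], [0.541, -0.062, 0.144], [0.556, -0.066, 0.12], [0.571, -0.069, 0.095]]
```

View pics/w7.png

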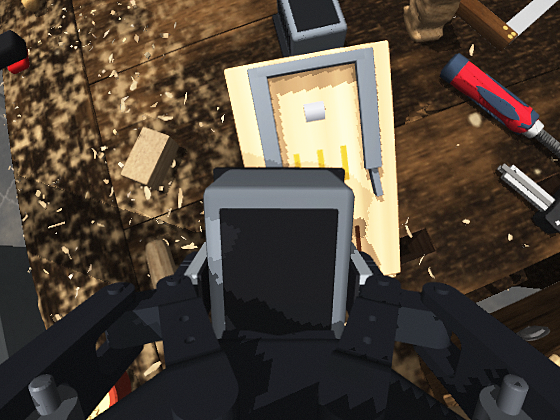

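```bash
python3 - <<'E'
from g import *
B=plan(g(-92,60),T,n=4)
E
```

```text
4 rows: [-9.1 12.1  6. ] [ 0.0072  0.0184 -0.0439]
path [[0.528, -0.055, 0.17], [0.537, -0.064, 0.16], [0.546, -0.073, 0.15], [0.556, -0.081, 0.14], [0.567, -0.089, 0.13]]
```

{"method": "servo_tool", "body": {
  "deltas": "0 -9.1 12.1 6 0.007 0.018 -0.044;0 -9.1 12.1 6 0.007 0.018 -0.044;0 -9.1 12.1 6 0.007 0.018 -0.044;0 -9.1 12.1 6 0.007 0.018 -0.044;0 0 0 0 0 0 0;0 0 0 0 0 0 0"
}}

```text
time_s: 15.52
position: [0.5675, -0.089, 0.1302]
tool_rot: [[0.16, 0.983, 0.093], [0.852, -0.185, 0.49], [0.498, 0.001, -0.867]]
ft_force: [-0.9, 0.4, -4.3]
grip_width: 0.0585
gripper_force: 99.1
```

```bash
python3 - <<'E'
from g import *
where(); B=plan(g(-92,20),T,n=2)
p=env.get_image("wrist"); pickle.dump(p,open("w8.pkl","wb")); cv2.imwrite("pics/w8.png",p["img"][...,::-1]); w=pts(p)
# pack top in the slope frame
L=w@R*1000; m=(L[...,2]>15.2+60+55)&(L[...,2]<15.2+60+70); m=cv2.erode(m.astype(np.uint8),np.ones((3,3)))
nl,lab,st,ce=cv2.connectedComponentsWithStats(m); k=lab[270,280]; Q=L[lab==k]; print(k,len(Q),np.percentile(Q,[1,50,99],axis=0)); 
X=w[lab==k]; nn=np.linalg.svd(X-X.mean(0),full_matrices=False)[2][2]; print("pack normal in slope frame",R.T@nn*np.sign(nn[2]))
E
```

```text
t 15.5167 dx,y,h [-91.7  -0.6  60.2] rot err [0.0009 0.0018 0.0007] F slope [-2.   1.  -3.9] grip 99.1131591796875 0.05848412872069654
2 rows: [-0.1 -0.3 20.1] [0.0005 0.0009 0.0004]
path [[0.567, -0.089, 0.13], [0.569, -0.079, 0.113], [0.571, -0.069, 0.095]]
1 20764 [[  61.37752071 -604.66360789  133.37304836]
 [  94.35789695 -573.96834542  137.72038396]
 [ 123.19152925 -543.60346577  141.35383837]]
pack normal in slope frame [0.02743219 0.0021186  0.99962142]
```

```bash
python3 - <<'E'
from g import *
np.set_printoptions(precision=4,suppress=True)
p=pickle.load(open("w8.pkl","rb")); w=pts(p); L=w@R*1000
def pl(Q):
    for i in range(4):
        c=np.polyfit; A=np.c_[Q[:,:2],np.ones(len(Q))]; k=np.linalg.lstsq(A,Q[:,2],rcond=None)[0]; r=Q[:,2]-A@k; Q=Q[abs(r)<max(1.5,2*r.std())]
    return k,r.std(),len(Q)
F=L.reshape(-1,3); F=F[~np.isnan(F).any(1)]
print("deck",pl(F[(F[:,0]>135)&(F[:,0]<215)&(abs(F[:,1]+573.5)<30)&(abs(F[:,2]-15)<6)]))
print("deck sides",pl(F[(F[:,0]>120)&(F[:,0]<225)&(abs(abs(F[:,1]+573.5)-55)<6)&(abs(F[:,2]-15)<6)]))
print("pack",pl(F[(abs(F[:,0]-92)<28)&(abs(F[:,1]+573.5)<22)&(abs(F[:,2]-137)<6)]))
E
```

```text
deck (array([-0.0013, -0.0001, 15.2668]), np.float64(0.6484872078936502), 8561)
deck sides (array([-0.    ,  0.0004, 15.3157]), np.float64(0.6425642106515184), 4283)
pack (array([ -0.016 ,  -0.0034, 137.4787]), np.float64(0.5919461936914807), 13586)
```

{"method": "servo_tool", "body": {
  "deltas": "0 0 -0.3 20 0 0.008 0;0 0 -0.3 20 0 0.008 0;0 0 0 10 0 0 0;0 0 0 4 0 0 0;0 0 0 0 0 0 0;0 0 0 0 0 0 0"
}}

```text
time_s: 16.07
position: [0.5727, -0.0633, 0.0845]
tool_rot: [[0.157, 0.983, 0.098], [0.845, -0.185, 0.502], [0.512, 0.004, -0.859]]
ft_force: [0.3, -0.9, -2.8]
grip_width: 0.0587
gripper_force: 99.2
```

```bash
python3 - <<'E'
from g import *
where()
E
```

```text
t 16.0667 dx,y,h [-91.8  -1.    7.5] rot err [ 0.0031 -0.0137  0.002 ] F slope [-2.1 -0.5 -2. ] grip 99.22834038734436 0.058741904674736355
```

{"method": "servo_tool", "body": {
  "deltas": "0 0 -0.8 2 0.003 0 0.002;0 0 0 2 0 0 0;0 0 0 1.5 0 0 0;0 0 0 0 0 0 0;0 0 0 0 0 0 0"
}}

```text
time_s: 16.48
position: [0.5721, -0.0603, 0.0788]
tool_rot: [[0.16, 0.983, 0.094], [0.844, -0.186, 0.504], [0.512, -0.001, -0.859]]
ft_force: [0.4, 0.8, -3.1]
grip_width: 0.0585
gripper_force: 99.2
```

```bash
python3 - <<'E'
from g import *
where()
E
```

```text
t 16.4833 dx,y,h [-92.3   0.1   1.1] rot err [-0.001  -0.0145 -0.001 ] F slope [-0.8 -0.2 -3.1] grip 99.22811508178711 0.058542820746261555
```

{"method": "servo_tool", "body": {
  "deltas": "0 0 0 0.7 0 0 0;0 0 0 0.7 0 0 0;0 0 0 0 0 0 0;0 0 0 0 0 0 0"
}}

```text
time_s: 16.82
position: [0.5724, -0.0599, 0.0783]
tool_rot: [[0.16, 0.983, 0.095], [0.844, -0.186, 0.503], [0.512, -0.0, -0.859]]
ft_force: [-3.5, -2.9, 5.4]
grip_width: 0.0587
gripper_force: 100.6
```

```bash
python3 - <<'E'
from g import *
where()
E
```

```text
t 16.8167 dx,y,h [-92.1  -0.    0.5] rot err [-0.0003 -0.0142 -0.0005] F slope [-0.3  2.9  6.4] grip 100.60425996780396 0.05869873944515097
```

{"method": "servo_tool", "body": {
  "deltas": "0 8 0 0.12 0 0 0;0 8 0 0.12 0 0 0;0 8 0 0.12 0 0 0;0 8 0 0.12 0 0 0;0 5 0 0.07 0 0 0;0 0 0 0 0 0 0"
}}

```text
time_s: 17.32
position: [0.5788, -0.0284, 0.0967]
tool_rot: [[0.159, 0.983, 0.095], [0.845, -0.185, 0.502], [0.511, 0.001, -0.86]]
ft_force: [-0.5, -4.6, 3.8]
grip_width: 0.0585
gripper_force: 100.5
```

```bash
python3 - <<'E'
from g import *
where()
E
```

```text
t 17.3167 dx,y,h [-55.   -0.5   0.4] rot err [ 0.0007 -0.0125  0.0006] F slope [-2.1 -0.4  5.6] grip 100.53285598754883 0.05847351321278973
```

{"method": "servo_tool", "body": {
  "deltas": "0 8 -0.1 0.1 0 0 0;0 8 -0.1 0.1 0 0 0;0 8 -0.1 0.1 0 0 0;0 6 0 0.08 0 0 0;0 0 0 0 0 0 0"
}}

```text
time_s: 17.73
position: [0.5835, -0.0027, 0.112]
tool_rot: [[0.159, 0.983, 0.096], [0.844, -0.186, 0.502], [0.511, 0.001, -0.859]]
ft_force: [-2.2, -4.2, 6.1]
grip_width: 0.0589
gripper_force: 100.5
```

```bash
python3 - <<'E'
from g import *
where()
E
```

```text
t 17.7333 dx,y,h [-24.7  -0.3   0.6] rot err [ 0.0012 -0.0133  0.0005] F slope [-0.9  1.4  7.6] grip 100.51486372947693 0.05887520236282236
```

{"method": "servo_tool", "body": {
  "deltas": "0 6 0 0.08 0 0 0;0 6 0 0.08 0 0 0;0 6 0 0.08 0 0 0;0 3 0 0.04 0 0 0;0 0 0 0 0 0 0"
}}

```text
time_s: 18.15
position: [0.5868, 0.0151, 0.1224]
tool_rot: [[0.159, 0.983, 0.096], [0.844, -0.186, 0.503], [0.512, 0.001, -0.859]]
ft_force: [-1.2, -4.9, 5.7]
grip_width: 0.0588
gripper_force: 100.4
```

```bash
python3 - <<'E'
from g import *
where()
E
```

```text
t 18.15 dx,y,h [-3.9 -0.3  0.5] rot err [ 0.001  -0.0136  0.0003] F slope [-1.5  0.2  7.5] grip 100.36746740341187 0.05881518642166305
```

{"method": "servo_tool", "body": {
  "deltas": "0 2 0 0.03 0 0 0;0 2 0 0.03 0 0 0;0 0 0 0 0 0 0;0 0 0 0 0 0 0"
}}

```text
time_s: 18.48
position: [0.5871, 0.0177, 0.1237]
tool_rot: [[0.16, 0.983, 0.095], [0.845, -0.186, 0.502], [0.511, 0.0, -0.86]]
ft_force: [-0.7, -7.0, 2.7]
grip_width: 0.0588
gripper_force: 100.5
```

```bash
python3 - <<'E'
from g import *
where()
E
```

```text
t 18.4833 dx,y,h [-0.9 -0.1  0.3] rot err [ 0.0003 -0.0125 -0.0005] F slope [-4.7 -0.6  5.8] grip 100.53797006607056 0.05880015576945512
```

{"method": "servo_tool", "body": {
  "deltas": "0 1.5 0 0.02 0 0 0;0 0 0 0 0 0 0;0 0 0 0 0 0 0"
}}

```text
time_s: 18.73
position: [0.5873, 0.0187, 0.1242]
tool_rot: [[0.16, 0.982, 0.095], [0.845, -0.186, 0.501], [0.51, -0.0, -0.86]]
ft_force: [-2.0, -8.0, 0.8]
grip_width: 0.0589
gripper_force: 100.6
```

```bash
python3 - <<'E'
from g import *
where()
p=env.get_image("side"); cv2.imwrite("pics/s9.png",cv2.resize(p["img"][160:280,220:360,::-1],None,fx=4,fy=4)); pickle.dump(p,open("s9.pkl","wb"))
p=env.get_image("wrist"); pickle.dump(p,open("w9.pkl","wb")); w=pts(p); L=w@R*1000
F=L.reshape(-1,3); F=F[~np.isnan(F).any(1)]
Q=F[(abs(F[:,1]+573.5)<60)&(F[:,0]>100)&(F[:,0]<240)]
S=Q[(abs(Q[:,2]-15.2-62)<4)]; print("pack top x",np.percentile(S,[1,99],axis=0))
S=Q[(abs(Q[:,2]-31)<3)&(abs(Q[:,1]+573.5)<30)]; print("stop bar",len(S),np.percentile(S,[1,99],axis=0) if len(S) else "")
E
```

```text
t 18.7333 dx,y,h [ 0.2 -0.1  0.3] rot err [ 0.0002 -0.012  -0.0007] F slope [-6.7  0.5  4.8] grip 100.55466413497925 0.058922950373446116
pack top x [[ 151.99616389 -603.16624598   73.96454464]
 [ 214.6014627  -543.85743237   79.71924063]]
stop bar 1994 [[ 215.08670711 -602.70560427   28.52892094]
 [ 223.78686857 -544.12179045   33.39877186]]
```

{"method": "servo_tool", "body": {
  "deltas": "0 1.5 0 0.02 0 0 0;0 1.5 0 0.02 0 0 0;0 0 0 0 0 0 0;0 0 0 0 0 0 0"
}}

```text
time_s: 19.17
position: [0.5874, 0.0191, 0.1245]
tool_rot: [[0.161, 0.982, 0.094], [0.847, -0.187, 0.498], [0.506, -0.001, -0.862]]
ft_force: [-4.3, -19.7, -4.2]
grip_width: 0.0588
gripper_force: 100.4
```

```bash
python3 - <<'E'
from g import *
where()
E
```

```text
t 19.1667 dx,y,h [ 0.6 -0.1  0.3] rot err [-0.0001 -0.0074 -0.0013] F slope [-19.5   0.6   6.4] grip 100.3602647781372 0.05881995547274616
```

{"method": "servo_tool", "body": {
  "deltas": "0 -2 0 -0.3 0 0 0;0 -2 0 -0.3 0 0 0;0 0 0 0 0 0 0;0 0 0 0 0 0 0"
}}

```text
time_s: 19.5
position: [0.5872, 0.0186, 0.1244]
tool_rot: [[0.16, 0.983, 0.095], [0.844, -0.186, 0.503], [0.512, -0.0, -0.859]]
ft_force: [1.7, -4.4, 0.8]
grip_width: 0.0588
gripper_force: 100.1
```

```bash
python3 - <<'E'
from g import *
where()
E
```

```text
t 19.5 dx,y,h [ 0.1 -0.   0.5] rot err [ 0.     -0.0139 -0.0007] F slope [-3.1 -2.5  2.7] grip 100.11285424232483 0.05875190941546458
```

{"method": "servo_tool", "body": {
  "deltas": "0 -2 0 0 0 0 0;0 0 0 0 0 0 0;0 0 0 0 0 0 0"
}}

```text
time_s: 19.75
position: [0.5869, 0.0176, 0.1239]
tool_rot: [[0.16, 0.983, 0.095], [0.843, -0.186, 0.504], [0.513, -0.0, -0.858]]
ft_force: [0.9, -0.8, 5.7]
grip_width: 0.0589
gripper_force: 100.4
```

```bash
python3 - <<'E'
from g import *
where()
E
```

```text
t 19.75 dx,y,h [-1.   0.   0.6] rot err [-0.     -0.0154 -0.0003] F slope [ 2.3 -1.   5.3] grip 100.3702712059021 0.05885143438986442
```

{"method": "servo_tool", "body": {
  "deltas": "0 -1.5 0 0 0 0 0;0 0 0 0 0 0 0;0 0 0 0 0 0 0"
}}

```text
time_s: 20.0
position: [0.5867, 0.0165, 0.1233]
tool_rot: [[0.159, 0.983, 0.095], [0.843, -0.186, 0.505], [0.513, -0.0, -0.858]]
ft_force: [0.6, -0.3, 6.4]
grip_width: 0.0586
gripper_force: 100.6
```

```bash
python3 - <<'E'
from g import *
where()
E
```

```text
t 20.0 dx,y,h [-2.3  0.1  0.6] rot err [-0.0001 -0.0156 -0.0001] F slope [ 3.  -0.6  5.6] grip 100.62051773071289 0.058621680304828505
```

```bash
python3 - <<'E'
from g import *
p=pickle.load(open("w5.pkl","rb")); w=pts(p); L=(w@R*1000); F=L.reshape(-1,3); F=F[~np.isnan(F).any(1)]
Q=F[(abs(F[:,1]+573.5)<25)&(F[:,0]>170)&(F[:,0]<240)]
h={}
for x in np.arange(205,234,1.5):
    t=Q[abs(Q[:,0]-x)<.75,2]; print(x,len(t),np.round(np.percentile(t,[5,50,95]),1) if len(t) else "")
Q=F[(abs(F[:,1]+573.5)<8)&(F[:,0]>150)&(F[:,0]<205)]
for x in np.arange(176,200,1.5):
    t=Q[abs(Q[:,0]-x)<.75,2]; print("catch",x,len(t),np.round(np.percentile(t,[5,50,95]),1) if len(t) else "")
g0=p["img"]; 
# colour: catch (bright) pixels & lip lower edge pixel positions on plane
S=F[(F[:,2]>29)&(F[:,2]<33)&(abs(abs(F[:,1]+573.5)-39)<5)]; print("lips x min",np.sort(S[:,0])[:8])
S=F[(F[:,0]<110)&(abs(F[:,1]+573.5)<40)&(abs(F[:,2]-15.2)<2)]; print("deck low",np.sort(S[:,0])[:5])
E
```

```text
205.0 60 [-120.4   13.8   16. ]
206.5 65 [-121.1   14.6   15.8]
208.0 70 [-122.1   14.3   15.9]
209.5 60 [-122.8   14.2   16.1]
211.0 37 [-124.5 -122.6   16.5]
212.5 21 [-125.8 -124.4 -121.3]
214.0 17 [-126.2 -123.7 -122.4]
215.5 52 [-125.8   29.7   31. ]
217.0 66 [-126.9   30.4   31.7]
218.5 70 [-127.9   30.3   32.2]
220.0 68 [-128.9   30.3   32.5]
221.5 67 [-129.6   30.1   32. ]
223.0 104 [-130.4   23.3   31.5]
224.5 127 [-131.4   18.4   29.9]
226.0 50 [-132.7   14.2   15.9]
227.5 72 [-131.3   13.9   15.8]
229.0 71 [-133.2   10.7   15. ]
230.5 25 [-135.  -124.4 -122.1]
232.0 19 [-135.4 -134.1 -118.2]
233.5 22 [-136.4 -125.2 -114.8]
catch 176.0 10 [13.9 15.  15.7]
catch 177.5 12 [14.2 14.6 15.9]
catch 179.0 7 [14.8 15.7 16.2]
catch 180.5 9 [14.2 16.1 16.9]
catch 182.0 11 [15.  17.1 17.9]
catch 183.5 12 [15.7 17.7 18.9]
catch 185.0 12 [16.  17.4 18.9]
catch 186.5 12 [15.4 17.2 18.7]
catch 188.0 17 [14.8 16.3 17.7]
catch 189.5 13 [14.8 16.2 17.3]
catch 191.0 17 [14.2 15.5 17.4]
catch 192.5 12 [14.4 15.3 15.9]
catch 194.0 12 [14.4 15.5 15.7]
catch 195.5 12 [14.8 15.8 16.5]
catch 197.0 12 [13.7 15.5 16.1]
catch 198.5 12 [13.6 15.1 16.2]
lips x min [134.19061788 134.26637469 134.334448   134.45477888 134.47682545
 134.53357397 134.76973707 134.8060204 ]
deck low [19.16877118 19.18121134 19.40070877 19.55829558 19.58040326]
```

{"method": "servo_tool", "body": {
  "deltas": "0 -1 0 0 0 0 0;0 0 0 0 0 0 0;0 0 0 0 0 0 0"
}}

```text
time_s: 20.25
position: [0.5865, 0.0158, 0.123]
tool_rot: [[0.159, 0.983, 0.095], [0.843, -0.186, 0.505], [0.514, -0.0, -0.858]]
ft_force: [-0.1, 0.4, 7.2]
grip_width: 0.0591
gripper_force: 100.6
```

```bash
python3 - <<'E'
from g import *
where()
E
```

```text
t 20.25 dx,y,h [-3.1  0.1  0.7] rot err [-0.0001 -0.0161 -0.0001] F slope [3.9 0.2 6.1] grip 100.59306979179382 0.059143709009245066
```

```bash
python3 - <<'E'
from g import *
a=pickle.load(open("w9.pkl","rb")); b=env.get_image("wrist"); pickle.dump(b,open("w10.pkl","wb"))
def sh(a,b,r0,r1,c0,c1):
    f=lambda p: cv2.cvtColor(p["img"],cv2.COLOR_RGB2GRAY)[r0:r1,c0:c1].astype(np.float32)
    A,B=f(a),f(b); return cv2.phaseCorrelate(A,B,cv2.createHanningWindow(A.shape[::-1],cv2.CV_32F))
print("pack",sh(a,b,160,340,190,370)); 
print("pixel of stop centre",proj(b,[R@[.219,-.5735,.031]]),proj(b,[R@[.215,-.5735,.077]]))
im=b["img"][40:360,150:410,::-1]; cv2.imwrite("pics/w10.png",np.hstack([cv2.resize(a["img"][40:360,150:410,::-1],None,fx=1.5,fy=1.5),cv2.resize(im,None,fx=1.5,fy=1.5)]))
E
```

```text
pack ((-0.11297398768932965, 0.23191116071657802), 0.8204548675631299)
pixel of stop centre [[278.34859904 157.09660752]] [[278.44282401 178.20475826]]
```

View pics/w10.png

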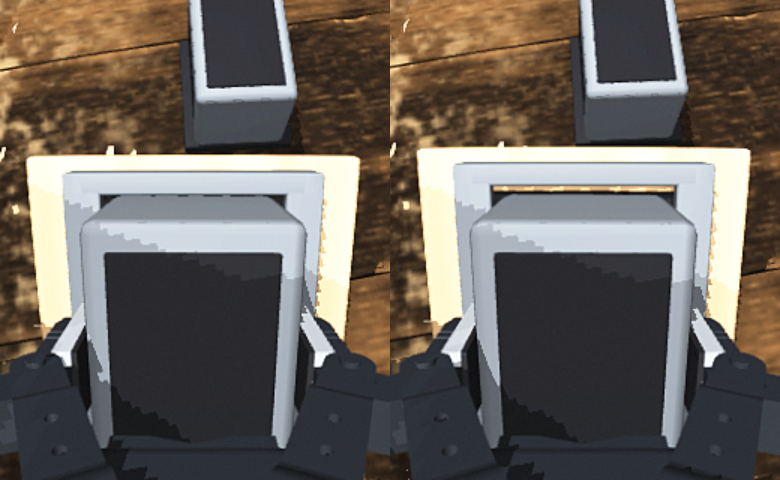

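{"method": "servo_tool", "body": {
  "deltas": "0 -1.5 0 0 0 0 0;0 0 0 0 0 0 0;0 0 0 0 0 0 0"
}}

```text
time_s: 20.55
position: [0.5863, 0.0146, 0.1223]
tool_rot: [[0.159, 0.983, 0.095], [0.843, -0.186, 0.505], [0.514, -0.0, -0.858]]
ft_force: [0.0, 0.5, 7.8]
grip_width: 0.0584
gripper_force: 100.6
```

```bash
python3 - <<'E'
from g import *
where()
E
```

```text
t 20.55 dx,y,h [-4.4  0.1  0.8] rot err [ 0.     -0.0164 -0.    ] F slope [4.3 0.1 6.5] grip 100.63254117965698 0.0583771988826247
```

{"method": "servo_tool", "body": {
  "deltas": "0 -1.5 0 0 0 0 0;0 0 0 0 0 0 0;0 0 0 0 0 0 0"
}}

```text
time_s: 20.8
position: [0.5861, 0.0133, 0.1216]
tool_rot: [[0.159, 0.983, 0.096], [0.843, -0.186, 0.505], [0.514, 0.0, -0.858]]
ft_force: [0.5, 0.3, 9.9]
grip_width: 0.059
gripper_force: 100.6
```

```bash
python3 - <<'E'
from g import *
where()
E
```

```text
t 20.8 dx,y,h [-6.   0.1  0.8] rot err [ 0.0001 -0.0163 -0.    ] F slope [ 5.2 -0.4  8.4] grip 100.64845204353333 0.05895825868054232
```

```bash
python3 - <<'E'
from g import *
for f in("w9","w10"):
    p=pickle.load(open(f+".pkl","rb")); L=pts(p)@R*1000
    print(f)
    for r in range(150,196,2):
        S=L[r,250:306]; print(r,np.round(np.nanmedian(S[:,[0,2]],axis=0),1),p["img"][r,278],end=" | ")
    print()
E
```

```text
w9
150 [224.9  15.2] [255 255 244] | 152 [223.7  15. ] [255 255 244] | 154 [223.7  29.1] [ 94 107 122] | 156 [222.8  31.1] [224 233 239] | 158 [221.8  30.9] [213 222 230] | 160 [220.7  31.1] [213 223 229] | 162 [219.7  31. ] [212 221 229] | 164 [218.7  31.1] [206 217 225] | 166 [217.6  31.1] [206 215 224] | 168 [216.5  30.9] [200 210 221] | 170 [215.2  29.1] [112 118 124] | 172 [215.2  36.6] [127 133 143] | 174 [215.1  43.4] [128 135 143] | 176 [215.2  50. ] [129 140 146] | 178 [215.2  55.8] [130 139 147] | 180 [215.1  61.1] [134 140 150] | 182 [215.1  66.1] [132 140 148] | 184 [215.1  70.6] [135 143 148] | 186 [214.8  73.5] [146 156 163] | 188 [214.4  75.1] [187 195 207] | 190 [213.8  75.9] [215 224 231] | 192 [213.1  76.3] [212 221 229] | 194 [212.3  76.6] [210 220 229] | 
w10
150 [222.7  30.9] [224 232 238] | 152 [221.7  30.9] [216 225 232] | 154 [220.6  31.1] [213 224 230] | 156 [219.6  31.1] [212 219 229] | 158 [218.5  31. ] [210 220 229] | 160 [217.5  31. ] [207 217 226] | 162 [216.4  30.8] [174 186 200] | 164 [213.6  14.9] [216 170 118] | 166 [212.5  15.1] [255 226 163] | 168 [212.3  23.4] [ 0  0 11] | 170 [212.2  31.4] [129 133 146] | 172 [212.1  38.5] [131 140 146] | 174 [212.1  45.2] [130 139 147] | 176 [212.   51.5] [132 141 150] | 178 [212.  57.] [133 141 149] | 180 [211.9  62.1] [132 141 147] | 182 [211.8  66.9] [136 142 150] | 184 [211.8  71.4] [133 142 148] | 186 [211.5  74.4] [149 155 165] | 188 [211.   75.7] [173 185 194] | 190 [210.4  76.8] [217 228 233] | 192 [209.7  77.1] [213 221 228] | 194 [209.   77.3] [209 221 229] |
```

{"method": "servo_tool", "body": {
  "deltas": "0 2 0 0.1 0 0 0;0 2 0 0.1 0 0 0;0 2 0 0 0 0 0;0 0 0 0 0 0 0;0 0 0 0 0 0 0"
}}

```text
time_s: 21.22
position: [0.5866, 0.0172, 0.1234]
tool_rot: [[0.16, 0.983, 0.094], [0.844, -0.186, 0.502], [0.511, -0.001, -0.86]]
ft_force: [-1.4, -6.0, 2.9]
grip_width: 0.0585
gripper_force: 100.4
```

```bash
python3 - <<'E'
from g import *
where()
E
```

```text
t 21.2167 dx,y,h [-1.7  0.3  0.3] rot err [-0.0009 -0.0129 -0.0005] F slope [-3.9  0.3  5.6] grip 100.43213725090027 0.05851150867887283
```

{"method": "servo_tool", "body": {
  "deltas": "0 1 0 0 0 0 0;0 0 0 0 0 0 0"
}}

```text
time_s: 21.38
position: [0.5866, 0.0177, 0.1235]
tool_rot: [[0.16, 0.983, 0.094], [0.845, -0.186, 0.502], [0.51, -0.001, -0.86]]
ft_force: [-1.0, -7.4, 1.2]
grip_width: 0.0584
gripper_force: 100.4
```

```bash
python3 - <<'E'
from g import *
where()
E
```

```text
t 21.3833 dx,y,h [-1.1  0.3  0.2] rot err [-0.0011 -0.0118 -0.0006] F slope [-5.9 -0.4  4.7] grip 100.44460773468018 0.058401862699377964
```

{"method": "servo_tool", "body": {
  "deltas": "0 1 0 0 0 0 0;0 0 0 0 0 0 0"
}}

```text
time_s: 21.55
position: [0.5868, 0.0184, 0.1239]
tool_rot: [[0.161, 0.983, 0.093], [0.845, -0.186, 0.501], [0.51, -0.001, -0.86]]
ft_force: [-1.7, -8.0, 1.1]
grip_width: 0.0589
gripper_force: 100.5
```

```bash
python3 - <<'E'
from g import *
where()
E
```

```text
t 21.55 dx,y,h [-0.4  0.4  0.2] rot err [-0.0012 -0.0115 -0.0008] F slope [-6.6  0.2  5.1] grip 100.53502678871155 0.05888404463267053
```

{"method": "servo_tool", "body": {
  "deltas": "0 1 0 0 0 0 0;0 0 0 0 0 0 0"
}}

```text
time_s: 21.72
position: [0.5869, 0.0191, 0.1244]
tool_rot: [[0.161, 0.983, 0.093], [0.845, -0.186, 0.501], [0.51, -0.002, -0.86]]
ft_force: [-1.5, -9.3, 0.7]
grip_width: 0.0589
gripper_force: 100.5
```

```bash
python3 - <<'E'
from g import *
where()
E
```

```text
t 21.7167 dx,y,h [0.5 0.4 0.2] rot err [-0.0013 -0.0113 -0.0009] F slope [-7.8 -0.3  5.3] grip 100.54551959037781 0.0588537501536484
```

{"method": "servo_tool", "body": {
  "deltas": "0 1 0 0 0 0 0;0 0 0 0 0 0 0"
}}

```text
time_s: 21.88
position: [0.5869, 0.0192, 0.1244]
tool_rot: [[0.161, 0.983, 0.093], [0.846, -0.186, 0.5], [0.508, -0.002, -0.861]]
ft_force: [-3.2, -13.1, -1.4]
grip_width: 0.0586
gripper_force: 100.5
```

```bash
python3 - <<'E'
from g import *
where()
E
```

```text
t 21.8833 dx,y,h [0.6 0.3 0.2] rot err [-0.0013 -0.0095 -0.0009] F slope [-12.4   0.7   5.5] grip 100.54864168167114 0.05856818240254522
```

{"method": "servo_tool", "body": {
  "deltas": "0 -0.8 0 0 0 0 0;0 0 0 0 0 0 0;1 0 0 0 0 0 0;1 0 0 0 0 0 0;1 0 0 0 0 0 0;1 0 0 0 0 0 0;1 0 0 0 0 0 0"
}}

```text
time_s: 22.47
position: [0.5871, 0.0208, 0.125]
tool_rot: [[0.16, 0.983, 0.094], [0.843, -0.186, 0.504], [0.513, -0.002, -0.859]]
ft_force: [0.4, -0.3, -0.1]
grip_width: 0.0856
gripper_force: 0.0
```

{"method": "servo_tool", "body": {
  "deltas": "1 0 0 -10 0 0 0;1 0 0 -30 0 0 0;1 0 0 -40 0 0 0;1 0 0 -40 0 0 0;1 0 0 -10 0 0 0;1 0 0 0 0 0 0;1 0 0 0 0 0 0"
}}

```text
time_s: 23.05
position: [0.5747, -0.0451, 0.2364]
tool_rot: [[0.161, 0.982, 0.094], [0.843, -0.186, 0.504], [0.512, -0.002, -0.859]]
ft_force: [-0.7, 0.1, -0.8]
grip_width: 0.0851
gripper_force: 0.0
```

```bash
cat > chk.py <<'E'
from g import *
def chk(f):
    where(); p=env.get_image("wrist"); pickle.dump(p,open(f+".pkl","wb")); cv2.imwrite(f"pics/{f}.png",p["img"][...,::-1]); L=pts(p)@R*1000
    F=L.reshape(-1,3); F=F[~np.isnan(F).any(1)]
    def pl(Q):
        for i in range(4):
            A=np.c_[Q[:,0]-170,Q[:,1]+573.5,np.ones(len(Q))]; k=np.linalg.lstsq(A,Q[:,2],rcond=None)[0]; r=Q[:,2]-A@k; Q=Q[abs(r)<max(1.2,2*r.std())]
        return np.round(k,4)
    B=F[(abs(F[:,0]-170)<70)&(abs(F[:,1]+573.5)<60)]
    print("deck",pl(B[(abs(B[:,2]-15)<5)]),"top",pl(B[(abs(B[:,2]-77)<6)&(abs(B[:,0]-170)<35)&(abs(B[:,1]+573.5)<25)]))
    S=B[(B[:,2]>45)&(B[:,2]<65)]; print("front face x",np.percentile(S[(abs(S[:,1]+573.5)<25)&(S[:,0]>190)][:,0],[5,50,95]))
    t=B[abs(B[:,2]-77)<4]; print("rect",cv2.minAreaRect(t[:,:2].astype(np.float32)))
    s=B[(abs(B[:,2]-31)<2)&(abs(B[:,1]+573.5)<25)]; print("stop x",np.percentile(s[:,0],[1,99]))
E
python3 -c "
from chk import *
chk('w11')"
```

```text
t 23.05 dx,y,h [-1.000e-01  5.000e-01  1.299e+02] rot err [-0.001  -0.0145 -0.0015] F slope [-0.5  0.7 -0.6] grip 0.0 0.08509625964931912
deck [-1.50000e-03 -2.00000e-04  1.49303e+01] top [-1.00000e-04  1.00000e-04  7.81363e+01]
front face x [215.16387006 215.27319552 215.36718333]
rect ((170.60462951660156, -573.3048095703125), (59.8170051574707, 89.5611801147461), 89.81719207763672)
stop x [216.52747842 223.26605391]
```

{"method": "servo_tool", "body": {
  "deltas": "1 0 0 -20 0 0 0;1 0 0 0 0 0 0;1 0 0 0 0 0 0;1 0 0 0 0 0 0;1 0 0 0 0 0 0"
}}

```text
time_s: 23.52
position: [0.5728, -0.0544, 0.2527]
tool_rot: [[0.161, 0.983, 0.092], [0.843, -0.185, 0.505], [0.513, -0.003, -0.858]]
ft_force: [-0.5, 0.0, 0.5]
grip_width: 0.0855
gripper_force: 0.0
```

```bash
python3 -c "
from chk import *
chk('w12')
p=env.get_image('side'); cv2.imwrite('pics/end.png',cv2.resize(p['img'][150:310,190:430,::-1],None,fx=3,fy=3))"
```

```text
t 23.5167 dx,y,h [ -0.2   0.5 148.8] rot err [-0.003  -0.0152 -0.0014] F slope [0.2 0.5 0.4] grip 0.0 0.0854750130806544
deck [-1.00000e-03 -1.00000e-04  1.49498e+01] top [-1.00000e-03  1.70000e-03  7.81352e+01]
front face x [215.20268844 215.33947136 215.41948544]
rect ((170.74478149414062, -573.3880615234375), (59.863853454589844, 88.23646545410156), 89.82527923583984)
stop x [215.24915609 223.41332859]
```

View pics/end.png

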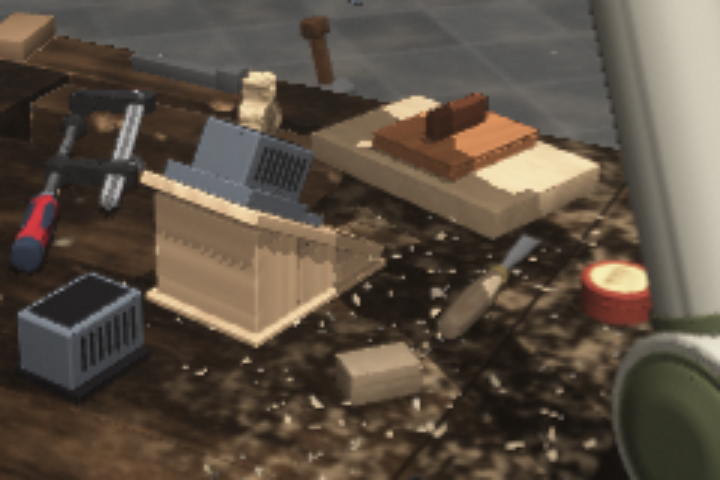

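The side view shows the pack between the rails at the top of the slope, the cover flat with its rib up on the board, and the owl, hare, gouge and offcut in place. The pack lies flat, about 0.5 mm from the stop, and hasn't moved between the last two looks.

```bash
python3 -c "
from rig import env
print(env.close_job())"
```

```text
the job is handed in; nothing more can be done
None
```

I've handed the job in: the cover lies flat, rib up, on the board, and the pack is between the rails within about 1 mm of home and lying flat. I couldn't see the catch: it had not stopped the pack in an earlier pull-back test, so its being engaged is inferred only from the pack's flat position and the contact force dropping near home.

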